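# Unload the pad-gluing fixture and load the next blank from the magazine

### The job

The cork pad glued to the plate in the fixture has set. Take the pressing stack apart from the top down: lower the brass weight gently, upright, into its round wooden cup, set the press disc flat, boss up, between the four pegs of its rest, and lay the padded plate, cork up, lengthways across the two rails of the curing rack. Last, draw the bottom blank out level from under the magazine's gate, so that the other blanks drop down inside, and seat it flat on the fixture with both its holes over the two dowels.

Things in the scene. Friction and masses are not known exactly. Their poses are not given: they have to be found in the camera images.
- weight_c (a point): Brass weight on top of the stack: cylinder 44 mm across, 30 mm high, then a knob 20 mm across from 38 to 57 mm above the underside; about 0.4 kg. A bore in its underside, 20 mm wide, 17 mm deep, stands loosely over the press disc's boss: lift it straight up. Point: on its axis, 28.5 mm above the underside; z up.
- press_disc_c (a point): Press disc, second in the stack: steel, 58 mm across, 10 mm thick, rubber face below; on top a central boss 14 mm across, 14 mm high (inside the weight at the start). About 0.2 kg; hold it by boss or rim. Point: on its axis, half-way up the disc (5 mm above its underside, 5 mm below the boss's foot); z up.
- padded_plate_c (a point): Finished plate at the bottom of the stack, on the fixture's pedestal: aluminium, 100 (x) by 50 (y) by 6 mm, 14 mm holes through it at x = -37 and +37 mm, a cork pad 46 mm across, 4 mm thick glued on the middle of its top; about 90 g. Point: centre, half-way up the aluminium; z up (cork side).
- blank_out_c (a point): Bottom blank of the magazine, the one to use: aluminium plate 100 (x) by 50 (y) by 6 mm, 14 mm holes at x = -37 and +37 mm, no pad, about 80 g. Its end at x = -50 mm stands about 36 mm out in front of the gate, its underside 20 mm above the bench. Point: centre, half-way up; x along its length. The two ends are alike.
- blank_top_c (a point): Topmost of the three blanks in the magazine, a like plate (100 by 50 by 6 mm), two plates above the bottom blank. It stays in the magazine and drops 6 mm once the bottom blank has been drawn out. Point: centre, half-way up; x along its length.
- nest (a point): Fixture: dark base 130 (x) by 84 (y) mm, 8 mm high; on it an aluminium pedestal 96 by 34 mm, top 20 mm above the bench, narrower than the plates so that fingers pass beside it. Two steel dowels 7 mm thick at x = -37 and +37 mm rise 12.5 mm above it, the upper half tapered. Point: centre of the pedestal's top; x from dowel to dowel. The stack starts here.
- cup_floor (a point): The weight's place: round wooden cup 66 mm across, 16 mm high, with a round recess 54 mm across whose floor is 8 mm above the bench. Point: centre of the recess floor; z up.
- rest_top (a point): The press disc's place: square wooden foot 80 by 80 mm with a round white pedestal 44 mm across, top 16 mm above the bench, and four thin steel pegs at x, y = plus or minus 28 mm up to 23 mm above the bench. Point: centre of the pedestal's top; z up.
- rail_top (a point): The padded plate's place, the curing rack: wooden foot 110 (x) by 94 (y) mm, 8 mm high; two steel rails 8 mm round along y at x = -28 and +28 mm, tops 22 mm above the bench, end blocks at y = 38 to 45 mm either side up to 26 mm. The plate lies with its length along x. Point: midway between the rails at the height of their tops; z up.
- magazine: Magazine, fixed: shaft 104 (x) by 60 (y) mm, open at the top, 48 mm high, for blanks lying flat. Floor 20 mm up. Front (-x): steel gate, face at x = -56 mm, lower edge 8.6 mm above the floor, so only the bottom blank passes; before it a tongue 22 mm wide. Draw the blank level along -x until its far end passes the gate (65 mm), then lift. Origin: middle of the shaft, bench height.
Things that resemble listed ones, but are neither listed nor needed, are in the scene too. Leave any green or turquoise look-alike of the part that bears press_disc_c alone.

How it is judged:
By the outcome, as a careful person would: the job done as asked, in the order asked, and still so for the second after the job is handed in, with the robot touching nothing.
It also fails if it takes over 115 s, if anything falls off the work surface, if the arm or the gripper's body presses on something with over 40 N, if the wrist force passes 120 N, or if a joint passes its speed limit or range.

### The arm

A 7-joint arm with a two-finger parallel gripper is mounted at the origin on a cart in front of the work surface, level with it; the furniture and walls round the work are solid. World frame = base frame: x ahead of the robot, y to its left, z up, the work surface at z = 0. Lengths are in m, angles in rad, forces in N, time in s.
With the tool pointing down it reaches from about 0.35 to 0.9 m from the base axis. Payload 8.1 kg.
Tool frame: the origin (TCP) lies midway between the tips of the shut fingers; the grasp point (between the pads) lies 19 mm behind it; z points along the fingers, y is the line along which they close (so a half turn about z gives the same grasp; the last joint's range is limited). The gripper opens to 92 mm and grips with 3 to 60 N. Pads are 19 mm wide; open, the fingers measure 130 mm over their backs; the gripper's body (75 mm by 190 mm) begins 47 mm behind the grasp point.
Start: joints at [1.057, 0.434, 0.025, 1.573, -0.012, 1.134, -0.075], TCP at [0.25, -0.573, 0.227] pointing down, gripper open.
Joint ranges: [-2.62, 2.62], [-0.44, 2.09], [-1.27, 1.32], [0.08, 2.57], [-1.32, 4.46], [0.12, 2], [-2.74, 2.74]. Speed limits (rad/s): [2.22, 2.22, 3.01, 3.01, 3.14, 3.14, 3.14].

### API

Orientations are given as a rotation vector (axis times angle).
In Python, from cell import arm gives the robot as it stands.
- The arm moves only by the tool arm_command, never from a script. Its arguments are lists of equal length, an entry for each row: "dp": the shift along the tool's x, y, z in units of 25 mm (1.0 is 25 mm), a list of three; "angular": the turn, a rotation vector about the tool's x, y, z in units of 0.15 rad (1.0 is 0.15 rad), a list of three; "claw": the opening, from 0 (shut) to 1 (fully open). In form: {"dp": [[x, y, z], ...], "angular": [[rx, ry, rz], ...], "claw": [claw, ...]}. A call has 1 to 10 rows; each row shifts and turns the commanded pose from where the row before left it, along the tool's axes as they then stand; what a row does not reach is not made up. A row lasts 1/10 s, in which the tool goes at most 50 mm and 8.59 degrees, less where a joint would pass 70% of its speed; a pose out of reach is approached as far as the arm can. A call with a number of a shift or a turn outside -1 to 1 is refused whole. A call with a gripper value outside its range is refused whole. The fingers move at their own pace and stop on an object; "force" is the grip in N (left out, the last holds). Time passes only in rows, so rows that do not move let the fingers close. It gives the time, the measured TCP pose, the force, the opening and the grip force at its end, in the units of the state.
- arm.observe(): the state, without advancing time (a new reading comes with each control period).
- arm.get_image(name): name is "scene" or "top" or "wrist"; returns a dict with "frame" (384x512x3 uint8, red, green, blue), "z_map" (384x512 float32, m along the optical axis (not along the pixel's ray), 0 where there is no reading), "K" (3x3 intrinsics, pixels), "R" (3x3) and "t" (3): a world point X has camera coordinates R X + t. Camera axes: x right, y down, z forward; pixel columns grow to the right and rows downward; lengths in m; the calibration is good to about 2 mm. A picture is of the moment at which its call begins.
- arm.sign_off(): hands the job in; it is judged then, once.
The state is a dict: "clock": time; "joints": joint angles; "dq": joint speeds; "joint_efforts": joint torques, N m; "position": TCP position; "ee_rot": TCP orientation; "force": force on the tool from outside, world axes, zero at the start; "ft_torque": the same for the moment, N m; "width": opening from 0.0 (shut) to 1.0 (fully open); "gripper_force": force on a finger pad.
Only numpy, scipy, OpenCV 4.12 (cv2) and the standard library are available. Lean on these libraries where they do the work, as an engineer would, in place of code of your own. Each camera call takes 0.05 s, during which the arm holds its last target. There are 200 camera calls.

## Working session

There is one attempt and no reset: what is moved stays moved. The work goes in short steps, Python scripts to look and compute and a tool call to move; the robot and the scene stay as the last step left them, time stands still between calls to the robot, and variables do not carry over. Pictures are saved under pics/ and viewed, at most 14 in all, crops included, and the job is handed in when it is done.

Besides the shell and the picture viewer there is one more tool, called after ">>>" as name(argument=value, ...) on one line, values as JSON. arm_command: Moves the arm, as the interface text tells. Its arguments: {"type":"object","properties":{"dp":{"type":"array","items":{"type":"array","items":{"type":"number"}}},"angular":{"type":"array","items":{"type":"array","items":{"type":"number"}}},"claw":{"type":"array","items":{"type":"number"}},"force":{"type":"number"}},"required":["dp","angular","claw"]}

```bash
mkdir -p pics; ls; cat > h.py <<'E'
import numpy as np, cv2, pickle
from cell import arm
from scipy.spatial.transform import Rotation as Rot
def grab(name,tag):
    d=arm.get_image(name); pickle.dump(d,open(f'pics/{tag}.pkl','wb'))
    cv2.imwrite(f'pics/{tag}.png',d['frame'][:,:,::-1]); return d
def load(tag): return pickle.load(open(f'pics/{tag}.pkl','rb'))
def world(d,u,v,z=None):
    K,R,t=map(np.array,(d['K'],d['R'],d['t'])); r=np.linalg.inv(K)@[u,v,1.0]
    if z is None:  # from depth
        return R.T@(r*d['z_map'][int(round(v)),int(round(u))]-t)
    c=-R.T@t; w=R.T@r; return c+w*(z-c[2])/w[2]
def cloud(d):
    K,R,t=map(np.array,(d['K'],d['R'],d['t'])); h,w=d['z_map'].shape
    u,v=np.meshgrid(np.arange(w),np.arange(h)); z=d['z_map']
    P=np.stack([(u-K[0,2])/K[0,0]*z,(v-K[1,2])/K[1,1]*z,z],-1)
    return (P-t)@R
def tri(obs):
    A=np.zeros((3,3));b=np.zeros(3)
    for d,u,v in obs:
        K,R,t=map(np.array,(d['K'],d['R'],d['t'])); c=-R.T@t; w=R.T@np.linalg.inv(K)@[u,v,1.0]; w/=np.linalg.norm(w)
        M=np.eye(3)-np.outer(w,w);A+=M;b+=M@c
    return np.linalg.solve(A,b)
E
python3 - <<'E'
from h import *
s=arm.observe(); print(s)
a=grab('scene','s0');b=grab('top','t0')
for d in(a,b): print(np.round(d['K'],1).tolist(),np.round(-np.array(d['R']).T@d['t'],3),np.round(d['R'],2).tolist())
cv2.imwrite('pics/both.png',cv2.resize(np.vstack([a['frame'],b['frame']])[:,:,::-1],None,fx=.78,fy=.78))
cv2.imwrite('pics/t0b.png',cv2.resize(b['frame'][:,:,::-1],(800,600),interpolation=cv2.INTER_CUBIC))
cv2.imwrite('pics/s0b.png',cv2.resize(a['frame'][:,:,::-1],(800,600),interpolation=cv2.INTER_CUBIC))
E
```

```text
pics
{'clock': 0.0, 'joints': array([ 1.05741246,  0.43519711,  0.02498208,  1.57408682, -0.01160278,
        1.13401067, -0.07510907]), 'dq': array([-5.03471213e-04,  1.47779824e-04, -4.04113974e-04,  3.94075890e-04,
       -1.12379951e-03, -7.93470336e-05, -7.66205161e-04]), 'joint_efforts': array([-2.09782270e-04, -6.67854452e+01,  9.84803326e-01, -3.14469266e+01,
       -6.05525309e-02,  4.28030721e-02,  1.89388270e-04]), 'position': array([ 0.24931973, -0.57256168,  0.22596513]), 'ee_rot': array([-3.07413058e+00, -6.40291320e-01,  7.14979114e-04]), 'force': array([-0.21479498, -0.41814784,  0.23279806]), 'ft_torque': array([-0.01198633,  0.01992424, -0.00890643]), 'gripper_force': 0.0, 'width': 0.9983981327211819}
[[359.3, 0.0, 255.0], [0.0, 359.3, 196.5], [0.0, 0.0, 1.0]] [0.166 0.639 0.62 ] [[-0.8, -0.6, 0.02], [-0.35, 0.44, -0.83], [0.48, -0.67, -0.56]]
[[382.9, 0.0, 257.5], [0.0, 382.9, 195.9], [0.0, 0.0, 1.0]] [ 0.521 -0.011  0.925] [[-0.02, -1.0, -0.02], [-0.99, 0.03, -0.13], [0.13, 0.02, -0.99]]
```

View pics/t0b.png

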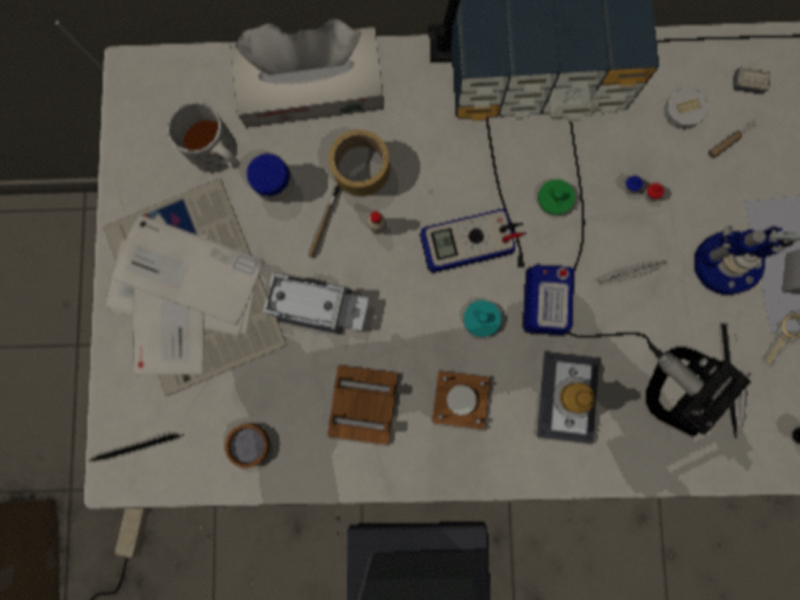

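View pics/s0b.png

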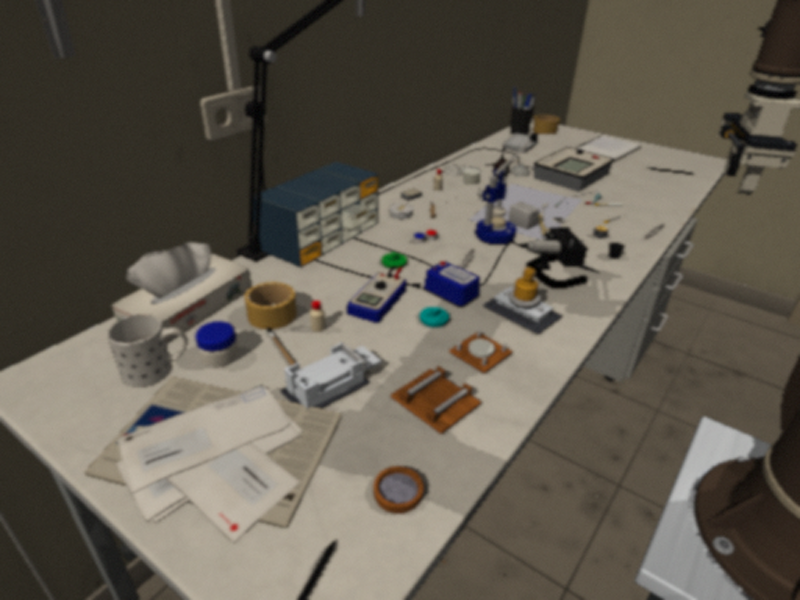

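The top view (800x600 picture) shows the nest with its stack at (570,397), the rest at (462,400), the rack at (364,404), the cup at (248,445), and the magazine at (310,302) with its front towards the right (-y). The look-alikes are a taller wooden pot at (358,162), a turquoise disc at (483,318) and a green one at (557,197).

```bash
python3 - <<'E'
from h import *
b=load('t0'); a=load('s0')
cv2.imwrite('pics/tc.png',cv2.resize(b['frame'][165:315,130:400][:,:,::-1],None,fx=2.96,fy=2.96,interpolation=cv2.INTER_CUBIC))
C=cloud(b)
for n,(u,v) in dict(stack=(369,254),nestd1=(367,231),rest=(296,256),rack=(233,259),cup=(159,285),mag=(197,193),tong=(230,198),pot=(229,103),bench=(300,230),turq=(309,204)).items(): print(n,np.round(C[v,u],4), np.round(world(b,u,v,0.02),3))
# height maps
Z=C[:,:,2]
m=(np.clip(Z,-.01,.09)+.01)/.1*255
cv2.imwrite('pics/th.png',cv2.resize(cv2.applyColorMap(m[165:315,130:400].astype(np.uint8),cv2.COLORMAP_TURBO),None,fx=2.96,fy=2.96,interpolation=cv2.INTER_NEAREST))
E
```

```text
stack [ 0.5007 -0.2282  0.0946] [ 0.499 -0.248  0.02 ]
nestd1 [ 0.5525 -0.249   0.0096] [ 0.552 -0.246  0.02 ]
rest [ 0.4982 -0.0788  0.0148] [ 0.498 -0.078  0.02 ]
rack [0.4944 0.0701 0.0033] [0.495 0.069 0.02 ]
cup [0.4384 0.2449 0.0098] [0.439 0.242 0.02 ]
mag [0.6503 0.1491 0.039 ] [0.653 0.153 0.02 ]
tong [0.6385 0.0733 0.0223] [0.639 0.074 0.02 ]
pot [ 0.8837  0.0744 -0.0016] [0.875 0.072 0.02 ]
bench [ 0.5592 -0.0917  0.0019] [ 0.558 -0.09   0.02 ]
turq [ 0.6187 -0.1132  0.0253] [ 0.619 -0.114  0.02 ]
```

View pics/tc.png

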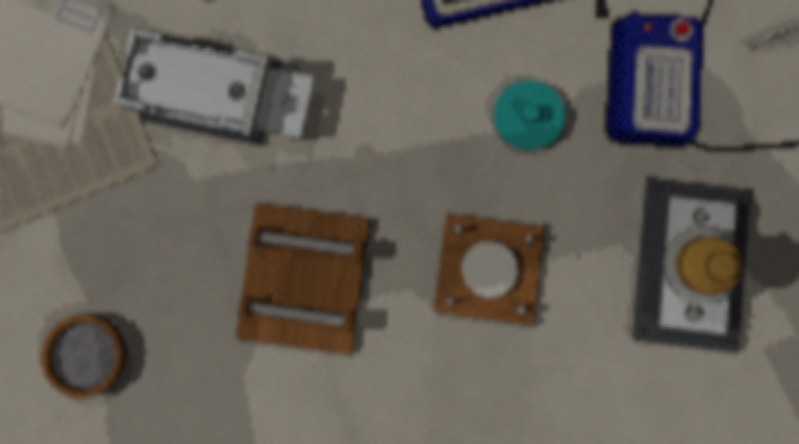

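View pics/th.png

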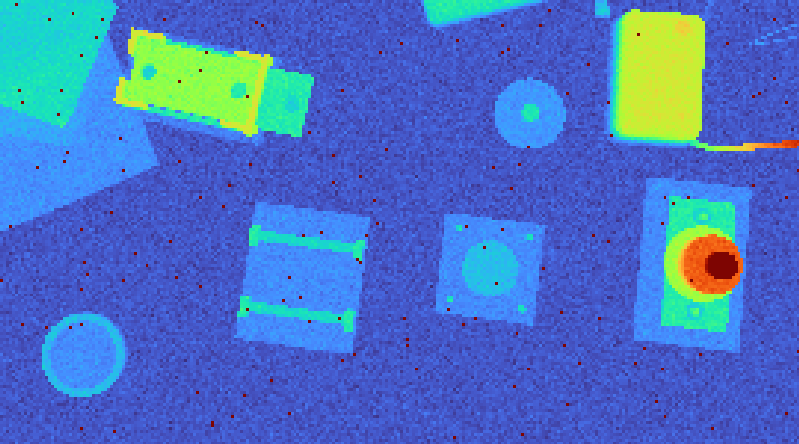

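The crop shows the nest base at (692,264) with dowels at (701,214) and (694,311). It also shows the rest pedestal at (489,269), rack rails at y≈241 and y≈313, the cup at (84,355), and the blank's free end at (290,105), facing -y. Next I fit poses from the depth of both views.

```bash
cat > fit.py <<'E'
from h import *
def sel(C,c,r,z0,z1):
    P=C.reshape(-1,3); P=P[np.isfinite(P).all(1)]
    return P[(np.hypot(P[:,0]-c[0],P[:,1]-c[1])<r)&(P[:,2]>z0)&(P[:,2]<z1)]
def rect(P):
    # keep the largest cluster via raster
    (c,s,a)=cv2.minAreaRect((P[:,:2]*1000).astype(np.float32)); return np.round(c,1),np.round(s,1),round(a,1)
def circ(P):
    h=cv2.convexHull((P[:,:2]*1000).astype(np.float32))[:,0]
    A=np.c_[2*h,np.ones(len(h))]; x=np.linalg.lstsq(A,(h**2).sum(1),rcond=None)[0]
    return np.round(x[:2],1),round(float(np.sqrt(x[2]+x[0]**2+x[1]**2)),1)
E
python3 - <<'E'
from fit import *
for tag in('t0','s0'):
    C=cloud(load(tag)); print(tag)
    P=sel(C,(.56,-.08),.03,-.02,.02); print('bench',P[:,2].mean(),P[:,2].std(),len(P))
    P=sel(C,(.43,.12),.03,-.02,.02); print('bench2',P[:,2].mean(),len(P))
    for n,c,r,z0,z1,f in [('nestbase',(.50,-.247),.085,.006,.013,rect),('plate',(.50,-.247),.058,.022,.0285,rect),('disc',(.50,-.247),.045,.036,.045,circ),('cyl',(.50,-.247),.04,.066,.075,circ),('knob',(.50,-.247),.04,.093,.101,circ),
      ('restfoot',(.498,-.078),.06,.006,.012,rect),('restped',(.498,-.078),.03,.0135,.019,circ),('rackfoot',(.49,.07),.075,.0055,.0105,rect),('rail',(.49,.07),.065,.018,.023,rect),('cup',(.44,.245),.04,.0135,.02,circ),('cupfl',(.44,.245),.022,.005,.012,circ),('magblank',(.65,.145),.08,.034,.0405,rect),('magtop',(.65,.14),.085,.044,.06,rect),('blankout',(.64,.075),.04,.0225,.0285,rect),('headset',(.5,-.38),.08,.03,.5,rect),('head2',(.5,-.38),.1,.07,.5,rect)]:
        P=sel(C,c,r,z0,z1)
        if len(P)>5: print(n,len(P),*f(P),'z',round(float(np.median(P[:,2])),4),'mean',np.round(P.mean(0),4),'zmax',round(float(P[:,2].max()),3))
R=Rot.from_rotvec(arm.observe()['ee_rot']).as_matrix(); print(R.round(3))
E
```

```text
t0
bench 0.0006047550999503196 0.0032135197582930466 491
bench2 0.0004552029210363871 506
nestbase 810 [ 500.5 -237.8] [ 84.1 129.5] 82.0 z 0.008 mean [ 0.4997 -0.2315  0.0081] zmax 0.013
plate 413 [ 500.5 -238. ] [50.6 99.9] 81.8 z 0.0256 mean [ 0.4996 -0.2368  0.0255] zmax 0.028
disc 169 [ 500.4 -238. ] 28.6 z 0.0395 mean [ 0.5013 -0.2274  0.0396] zmax 0.044
cyl 229 [ 500.6 -237.9] 21.2 z 0.0696 mean [ 0.5007 -0.2356  0.0697] zmax 0.074
knob 68 [ 500.4 -237.8] 9.3 z 0.0967 mean [ 0.5004 -0.2375  0.0968] zmax 0.1
restfoot 714 [500.5 -76.6] [79.7 79.3] 81.0 z 0.008 mean [ 0.5009 -0.0763  0.0081] zmax 0.012
restped 253 [500.7 -76.6] 21.3 z 0.0159 mean [ 0.5007 -0.0765  0.0159] zmax 0.019
rackfoot 1338 [497.   72.7] [ 93.6 110. ] 81.3 z 0.0079 mean [0.4966 0.0722 0.0079] zmax 0.01
rail 195 [496.   72.7] [90.  66.3] 80.2 z 0.0208 mean [0.4976 0.0736 0.0207] zmax 0.023
cup 176 [440.4 247.4] 32.2 z 0.0157 mean [0.4394 0.2467 0.0157] zmax 0.019
cupfl 271 [440.3 245.1] 21.4 z 0.0079 mean [0.4402 0.2449 0.0081] zmax 0.012
magblank 823 [651.5 152.5] [112.   59.6] 75.0 z 0.0376 mean [0.6535 0.
[... 1268 characters left out ...]
ax 0.023
cup 238 [439.  250.4] 32.6 z 0.0157 mean [0.4382 0.2519 0.0156] zmax 0.019
cupfl 298 [440. 245.] 21.5 z 0.0082 mean [0.4402 0.2448 0.0082] zmax 0.011
magblank 564 [651.5 157.3] [111.6  60.8] 76.0 z 0.0379 mean [0.6524 0.1574 0.0379] zmax 0.04
magtop 156 [652.5 157.1] [111.5  63.9] 76.1 z 0.0479 mean [0.6508 0.1545 0.0476] zmax 0.051
blankout 102 [632.9  78.4] [27.5 54.7] 66.4 z 0.0258 mean [0.6309 0.0792 0.0257] zmax 0.028
headset 647 [ 525.6 -383.9] [125.9 105.5] 46.3 z 0.0855 mean [ 0.5015 -0.3871  0.0815] zmax 0.11
head2 525 [ 532.3 -378.6] [143.5 103.9] 45.8 z 0.0884 mean [ 0.5065 -0.387   0.088 ] zmax 0.11
[[ 0.917  0.399 -0.001]
 [ 0.399 -0.917  0.001]
 [-0.    -0.001 -1.   ]]
```

```bash
cat > go.py <<'E'
import sys
from h import *
def pose():
    s=arm.observe(); R=Rot.from_rotvec(s['ee_rot']).as_matrix(); return s,np.array(s['position']),R
def plan(x,y,z,yaw):
    s,p,R=pose(); G=np.array([[np.cos(yaw),np.sin(yaw),0],[np.sin(yaw),-np.cos(yaw),0],[0,0,-1.]])
    dl=R.T@(np.array([x,y,z])-p)/.025; w=Rot.from_matrix(R.T@G).as_rotvec()/.15
    print('t',round(s['clock'],1),'pos',p.round(4),'yaw',round(np.degrees(np.arctan2(R[1,0],R[0,0])),1),'w',round(s['width']*92,1),'F',np.round(s['force'],1),'gf',round(s['gripper_force'],1))
    print('TOTAL dp units',dl.round(2),'ang units',w.round(2),'q',s['joints'].round(2))
if __name__=='__main__':
    a=[float(v) for v in sys.argv[1:]]; plan(a[0],a[1],a[2],np.radians(a[3]))
E
python3 go.py 0.5 -0.237 0.25 -8
python3 - <<'E'
from fit import *
for t in('t0','s0'):
    C=cloud(load(t))
    P=sel(C,(.5,-.40),.14,.05,.3)
    P=P[P[:,1]<-.29]
    for z0,z1 in((.05,.08),(.08,.3)):
        Q=P[(P[:,2]>z0)&(P[:,2]<z1)]
        for x in np.arange(.4,.64,.02):
            S=Q[abs(Q[:,0]-x)<.01]
            if len(S)>3: print(t,z0,round(x,2),np.sort(S[:,1])[-3:].round(3),round(float(S[:,2].max()),3))
E
```

```text
t 0.1 pos [ 0.2493 -0.5726  0.226 ] yaw 23.5 w 92.1 F [-0.1 -0.2  0.6] gf 0.0
TOTAL dp units [14.55 -8.31 -0.95] ang units [-0.01  0.    3.67] q [ 1.06  0.44  0.03  1.57 -0.01  1.13 -0.08]
t0 0.05 0.44 [-0.396 -0.395 -0.395] 0.079
t0 0.05 0.46 [-0.376 -0.376 -0.374] 0.08
t0 0.05 0.48 [-0.367 -0.367 -0.367] 0.08
t0 0.05 0.5 [-0.381 -0.38  -0.379] 0.08
t0 0.05 0.52 [-0.369 -0.366 -0.363] 0.08
t0 0.05 0.54 [-0.349 -0.348 -0.348] 0.08
t0 0.05 0.56 [-0.421 -0.348 -0.344] 0.079
t0 0.05 0.58 [-0.294 -0.293 -0.292] 0.079
t0 0.05 0.6 [-0.298 -0.297 -0.295] 0.077
t0 0.08 0.46 [-0.375 -0.375 -0.374] 0.11
t0 0.08 0.48 [-0.368 -0.368 -0.367] 0.108
t0 0.08 0.5 [-0.38  -0.38  -0.379] 0.107
t0 0.08 0.52 [-0.361 -0.361 -0.358] 0.098
t0 0.08 0.54 [-0.348 -0.348 -0.348] 0.097
t0 0.08 0.56 [-0.335 -0.334 -0.333] 0.094
t0 0.08 0.58 [-0.306 -0.305 -0.303] 0.094
s0 0.05 0.44 [-0.394 -0.393 -0.393] 0.078
s0 0.05 0.46 [-0.372 -0.371 -0.371] 0.08
s0 0.05 0.48 [-0.365 -0.364 -0.364] 0.08
s0 0.05 0.5 [-0.378 -0.377 -0.374] 0.08
s0 0.05 0.52 [-0.365 -0.362 -0.359] 0.079
s0 0.05 0.54 [-0.348 -0.348 -0.344] 0.08
s0 0.05 0.56 [-0.35  -0.347 -0.338] 0.08
s0 0.05 0.58 [-0.296 -0.295 -0.291] 0.079
s0 0.08 0.44 [-0.393 -0.393 -0.39 ] 0.092
s0 0.08 0.46 [-0.374 -0.373 -0.373] 0.107
s0 0.08 0.48 [-0.367 -0.366 -0.365] 0.11
s0 0.08 0.5 [-0.38  -0.377 -0.377] 0.106
s0 0.08 0.52 [-0.361 -0.361 -0.359] 0.097
s0 0.08 0.54 [-0.345 -0.345 -0.343] 0.096
s0 0.08 0.56 [-0.335 -0.332 -0.329] 0.091
s0 0.08 0.58 [-0.305 -0.305 -0.303] 0.094
```

>>> arm_command(dp=[[0.97, -0.55, -0.06], [0.97, -0.55, -0.06], [0.97, -0.55, -0.06], [0.97, -0.55, -0.06], [0.97, -0.55, -0.06], [0.97, -0.55, -0.06], [0.97, -0.55, -0.06], [0.97, -0.55, -0.06], [0.97, -0.55, -0.06], [0.97, -0.55, -0.06]], angular=[[0, 0, 0], [0, 0, 0], [0, 0, 0], [0, 0, 0], [0, 0, 0], [0, 0, 0], [0, 0, 0], [0, 0, 0], [0, 0, 0], [0, 0, 0]], claw=[1, 1, 1, 1, 1, 1, 1, 1, 1, 1])

```text
clock: 1.1
position: [0.4173, -0.349, 0.2415]
ee_rot: [-3.075, -0.64, 0.001]
force: [0.1, -0.3, 0.1]
width: 0.999
gripper_force: 0.0
```

>>> arm_command(dp=[[0.97, -0.55, -0.06], [0.97, -0.55, -0.06], [0.97, -0.55, -0.06], [0.97, -0.55, -0.06], [0.97, -0.55, -0.06], [0, 0, 0], [0, 0, 0], [0, 0, 0], [0, 0, 0], [0, 0, 0]], angular=[[0, 0, 0], [0, 0, 0], [0, 0, 0], [0, 0, 0], [0, 0, 0], [0, 0, 0.92], [0, 0, 0.92], [0, 0, 0.92], [0, 0, 0.91], [0, 0, 0]], claw=[1, 1, 1, 1, 1, 1, 1, 1, 1, 1])

```text
clock: 2.1
position: [0.5005, -0.2385, 0.2489]
ee_rot: [-3.134, 0.223, 0.001]
force: [-0.2, -1.1, 0.3]
width: 0.998
gripper_force: 0.0
```

```bash
cat > m.py <<'E'
from fit import *
d=grab('wrist','w1'); C=cloud(d); R=np.array(d['R']); print('cam',(-R.T@d['t']).round(3),R.round(2).tolist())
for n,c,r,z0,z1,f in [('bench',(.56,-.08),.3,-.02,.005,rect),('nestbase',(.50,-.237),.085,.006,.013,rect),('plate',(.50,-.237),.058,.022,.0285,rect),('disc',(.50,-.237),.045,.036,.045,circ),('cyl',(.50,-.237),.04,.066,.075,circ),('knob',(.50,-.237),.04,.093,.101,circ)]:
    P=sel(C,c,r,z0,z1)
    if len(P)>5: print(n,len(P),*f(P),'z',round(float(np.median(P[:,2])),4),'mean',np.round(P.mean(0),4))
E
python3 go.py 0.5 -0.237 0.1 -8; python3 m.py
```

```text
t 2.1 pos [ 0.5005 -0.2385  0.2489] yaw -8.1 w 91.9 F [-0.2 -1.1  0.3] gf 0.0
TOTAL dp units [-0.02 -0.06  5.96] ang units [-0.    0.01 -0.01] q [ 0.38  0.3  -0.04  1.71  0.01  1.13 -1.38]
cam [ 0.571 -0.25   0.406] [[-0.14, -0.99, 0.0], [-0.95, 0.14, 0.27], [-0.26, 0.04, -0.96]]
bench 54712 [563.  -99.7] [553.4 359.7] 82.0 z -0.0008 mean [ 0.5834 -0.1256 -0.0008]
nestbase 1951 [ 499.4 -240.1] [ 83.6 128.4] 82.1 z 0.0072 mean [ 0.5077 -0.2412  0.0073]
plate 1031 [ 499.3 -240. ] [50.  99.6] 82.1 z 0.0251 mean [ 0.5038 -0.2404  0.0251]
disc 383 [ 499.9 -240. ] 28.4 z 0.0391 mean [ 0.5113 -0.2417  0.0392]
cyl 614 [ 499.8 -240.1] 21.5 z 0.0692 mean [ 0.5024 -0.2404  0.0691]
knob 203 [ 499.8 -239.9] 9.5 z 0.0959 mean [ 0.5001 -0.2401  0.0959]
```

View pics/w1.png

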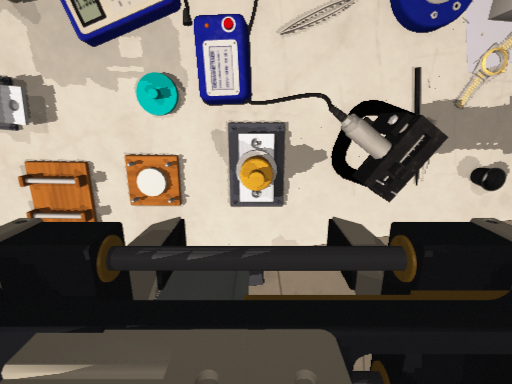

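The wrist view shows the stack at (257,172), the rest at (153,182), the rack at (58,190), the turquoise look-alike at (157,92) and the black headset thing at (390,150). The weight is yellow brass and the heights agree to within 1 mm, so I go down on the knob.

>>> arm_command(dp=[[0, 0, 0.9], [0, 0, 0.9], [0, 0, 0.9], [0, 0, 0.9], [0, 0, 0.9], [0, 0, 0.9], [0, 0, 0.7], [0, 0, 0.4], [0, 0, 0.24], [0, 0, 0]], angular=[[0, 0, 0], [0, 0, 0], [0, 0, 0], [0, 0, 0], [0, 0, 0], [0, 0, 0], [0, 0, 0], [0, 0, 0], [0, 0, 0], [0, 0, 0]], claw=[0.5, 0.5, 0.5, 0.5, 0.5, 0.5, 0.5, 0.5, 0.5, 0.5], force=30)

```text
clock: 3.15
position: [0.5006, -0.2386, 0.0804]
ee_rot: [-3.134, 0.217, 0.001]
force: [-0.0, 0.4, -0.4]
width: 0.499
gripper_force: 0.0
```

>>> arm_command(dp=[[0, 0, 0], [0, 0, 0], [0, 0, 0], [0, 0, 0], [0, 0, 0], [0, 0, 0]], angular=[[0, 0, 0], [0, 0, 0], [0, 0, 0], [0, 0, 0], [0, 0, 0], [0, 0, 0]], claw=[0.4, 0.3, 0.25, 0.1, 0.05, 0.0])

```text
clock: 3.75
position: [0.5011, -0.2386, 0.0812]
ee_rot: [3.134, -0.219, 0.001]
force: [-0.8, 1.7, 4.5]
width: 0.204
gripper_force: 30.0
```

```bash
python3 go.py 0.5 -0.237 0.14 -8; sed -i "s/'w1'/'w2'/" m.py; python3 m.py
```

```text
t 3.8 pos [ 0.5011 -0.2386  0.0812] yaw -8.0 w 18.8 F [-0.8  1.7  4.5] gf 30.0
TOTAL dp units [-0.05 -0.06 -2.35] ang units [ 0. -0.  0.] q [ 0.38  0.49 -0.04  1.9   0.03  0.75 -1.39]
cam [ 0.572 -0.25   0.238] [[-0.14, -0.99, 0.0], [-0.95, 0.13, 0.27], [-0.26, 0.04, -0.96]]
bench 63290 [ 531.9 -184.8] [381.  275.2] 82.0 z -0.0008 mean [ 0.5755 -0.2006 -0.0008]
nestbase 3728 [ 521.3 -242.9] [83.5 85.9] 82.1 z 0.0072 mean [ 0.5359 -0.2449  0.0072]
plate 1844 [ 531.7 -244.3] [50.  35.7] 81.5 z 0.0251 mean [ 0.5361 -0.245   0.0251]
disc 1085 [ 500.3 -240. ] 28.3 z 0.0392 mean [ 0.5149 -0.2419  0.0393]
cyl 1128 [ 504.8 -240.5] 18.2 z 0.0693 mean [ 0.5119 -0.2416  0.0691]
knob 686 [ 516.2 -241.8] 18.6 z 0.096 mean [ 0.5062 -0.2407  0.0962]
```

>>> arm_command(dp=[[0, 0, -0.2], [0, 0, -0.3], [0, 0, -0.3], [0, 0, -0.3], [0, 0, -0.5], [0, 0, -0.8], [0, 0, -0.8], [0, 0, -0.6], [0, 0, -0.2], [0, 0, 0]], angular=[[0, 0, 0], [0, 0, 0], [0, 0, 0], [0, 0, 0], [0, 0, 0], [0, 0, 0], [0, 0, 0], [0, 0, 0], [0, 0, 0], [0, 0, 0]], claw=[0, 0, 0, 0, 0, 0, 0, 0, 0, 0])

```text
clock: 4.8
position: [0.5011, -0.2389, 0.1817]
ee_rot: [3.133, -0.219, 0.003]
force: [0.2, -0.0, -4.3]
width: 0.21
gripper_force: 30.0
```

```bash
python3 go.py 0.4395 0.247 0.18 62; cat > m.py <<'E'
from fit import *
d=grab('wrist','w3'); C=cloud(d)
z=arm.observe()['position'][2]-.0812
for n,c,r,z0,z1,f in [('plate',(.50,-.237),.058,.022,.0285,rect),('disc',(.50,-.237),.045,.036,.045,circ),('boss',(.50,-.237),.045,.049,.059,circ),('cyl',(.50,-.237),.03,.066+z,.075+z,circ),('cylside',(.50,-.237),.03,.045+z,.067+z,circ)]:
    P=sel(C,c,r,z0,z1)
    if len(P)>5: print(n,len(P),*f(P),'z',round(float(np.median(P[:,2])),4),'mean',np.round(P.mean(0),4))
cv2.imwrite('pics/w3b.png',cv2.resize(d['frame'][:,100:420,::-1],(640,768))[:600])
E
python3 m.py
```

```text
t 4.8 pos [ 0.5011 -0.2389  0.1817] yaw -8.0 w 19.3 F [ 0.2 -0.  -4.3] gf 30.0
TOTAL dp units [ -5.15 -18.9    0.05] ang units [ 0.01 -0.01 -8.15] q [ 0.38  0.37 -0.04  1.8   0.02  0.97 -1.38]
plate 880 [ 532.2 -244.4] [50.2 34.2] 82.0 z 0.0251 mean [ 0.5362 -0.2451  0.0252]
disc 1210 [ 499.9 -240. ] 28.4 z 0.0392 mean [ 0.5083 -0.2411  0.0392]
boss 79 [ 500.7 -240.3] 6.0 z 0.0529 mean [ 0.5022 -0.2405  0.0528]
cyl 1154 [ 504.7 -241.3] 18.5 z 0.1697 mean [ 0.5121 -0.2418  0.1696]
cylside 409 [ 500.2 -240.2] 21.7 z 0.1555 mean [ 0.518  -0.2425  0.1561]
```

View pics/w3b.png

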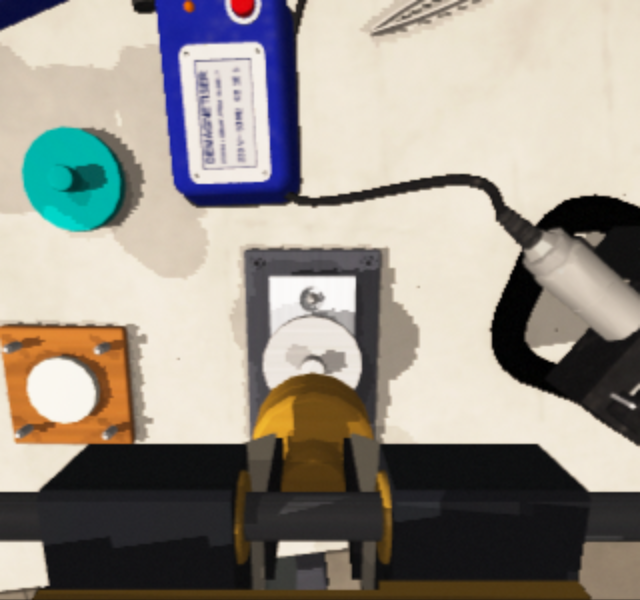

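>>> arm_command(dp=[[0, 0, 0], [0, 0, 0], [0, 0, 0], [0, 0, 0], [0.11, -0.4, 0], [0.19, -0.7, 0], [0.25, -0.95, 0], [0.25, -0.95, 0], [0.25, -0.95, 0], [0.25, -0.95, 0]], angular=[[0, 0, -0.7], [0, 0, -1], [0, 0, -1], [0, 0, -0.8], [0, 0, 0], [0, 0, 0], [0, 0, 0], [0, 0, 0], [0, 0, 0], [0, 0, 0]], claw=[0, 0, 0, 0, 0, 0, 0, 0, 0, 0])

```text
clock: 5.85
position: [0.4839, -0.1111, 0.1801]
ee_rot: [-3.084, -0.596, 0.002]
force: [-0.2, 0.5, -2.9]
width: 0.205
gripper_force: 30.0
```

>>> arm_command(dp=[[0.25, -0.95, 0], [0.25, -0.95, 0], [0.25, -0.95, 0], [0.25, -0.95, 0], [0.25, -0.95, 0], [0.25, -0.95, 0], [0.25, -0.95, 0], [0.25, -0.95, 0], [0.25, -0.95, 0], [0.25, -0.95, 0]], angular=[[0, 0, 0], [0, 0, 0], [0, 0, 0], [0, 0, 0], [0, 0, 0], [0, 0, 0], [0, 0, 0], [0, 0, 0], [0, 0, 0], [0, 0, 0]], claw=[0, 0, 0, 0, 0, 0, 0, 0, 0, 0])

```text
clock: 6.85
position: [0.4522, 0.132, 0.1802]
ee_rot: [-3.085, -0.596, 0.002]
force: [0.2, 0.6, -3.7]
width: 0.205
gripper_force: 30.0
```

>>> arm_command(dp=[[0.25, -0.95, 0], [0.25, -0.95, 0], [0.25, -0.95, 0], [0.21, -0.8, 0], [0.13, -0.5, 0], [0.1, -0.38, 0], [0, 0, 0], [0, 0, 0]], angular=[[0, 0, 0], [0, 0, 0], [0, 0, 0], [0, 0, 0], [0, 0, 0], [0, 0, 0], [0, 0, 0], [0, 0, 0]], claw=[0, 0, 0, 0, 0, 0, 0, 0])

```text
clock: 7.65
position: [0.4385, 0.2459, 0.1805]
ee_rot: [3.083, 0.599, -0.001]
force: [-0.5, -0.5, -3.0]
width: 0.207
gripper_force: 30.0
```

```bash
python3 go.py 0.4395 0.247 0.11 22; cat > m.py <<'E'
from fit import *
d=grab('wrist','w4'); C=cloud(d)
z=arm.observe()['position'][2]-.0812
for n,c,r,z0,z1,f in [('cuprim',(.44,.247),.04,.0135,.02,circ),('cuprec',(.44,.247),.028,.004,.0115,circ),('cylside',(.44,.247),.03,.045+z,.067+z,circ)]:
    P=sel(C,c,r,z0,z1)
    if len(P)>5: print(n,len(P),*f(P),'z',round(float(np.median(P[:,2])),4),'mean',np.round(P.mean(0),4))
cv2.imwrite('pics/w4b.png',cv2.resize(d['frame'][:,100:420,::-1],(640,768))[:600])
E
python3 m.py
```

```text
t 7.7 pos [0.4385 0.2459 0.1805] yaw 22.0 w 19.0 F [-0.5 -0.5 -3. ] gf 30.0
TOTAL dp units [ 0.06 -0.03  2.82] ang units [0. 0. 0.] q [-0.31  0.32 -0.38  1.9   0.14  0.95 -1.95]
cuprim 498 [439.6 246.5] 32.4 z 0.0149 mean [0.4484 0.2501 0.0149]
cuprec 1218 [438.8 246.2] 26.6 z 0.0074 mean [0.4416 0.2475 0.0074]
cylside 444 [438.  244.4] 21.5 z 0.1573 mean [0.4542 0.2509 0.1566]
```

View pics/w4b.png

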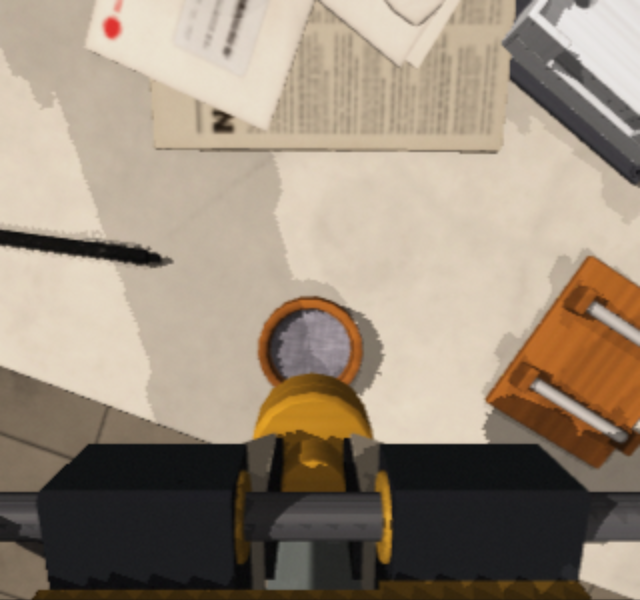

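>>> arm_command(dp=[[0.06, -0.05, 0.4], [0, 0, 0.8], [0, 0, 0.9], [0, 0, 0.9], [0, 0, 0.8], [0, 0, 0.6], [0, 0, 0.4], [0, 0, 0.2], [0, 0, 0.1], [0, 0, 0]], angular=[[0, 0, 0], [0, 0, 0], [0, 0, 0], [0, 0, 0], [0, 0, 0], [0, 0, 0], [0, 0, 0], [0, 0, 0], [0, 0, 0], [0, 0, 0]], claw=[0, 0, 0, 0, 0, 0, 0, 0, 0, 0])

```text
clock: 8.7
position: [0.4396, 0.2485, 0.0533]
ee_rot: [-3.083, -0.601, -0.0]
force: [0.1, 0.3, -3.5]
width: 0.207
gripper_force: 30.0
```

>>> arm_command(dp=[[0, 0, 0.04], [0, 0, 0.04], [0, 0, 0.03], [0, 0, 0]], angular=[[0, 0, 0], [0, 0, 0], [0, 0, 0], [0, 0, 0]], claw=[0, 0, 0, 0])

```text
clock: 9.1
position: [0.4395, 0.2485, 0.0506]
ee_rot: [-3.083, -0.601, -0.0]
force: [0.2, -0.0, -3.8]
width: 0.211
gripper_force: 30.0
```

Still hanging (-3.8 N). I lower it in small steps.

>>> arm_command(dp=[[0, 0, 0.02], [0, 0, 0.02], [0, 0, 0.02], [0, 0, 0]], angular=[[0, 0, 0], [0, 0, 0], [0, 0, 0], [0, 0, 0]], claw=[0, 0, 0, 0])

```text
clock: 9.5
position: [0.4394, 0.2486, 0.0492]
ee_rot: [-3.083, -0.602, -0.0]
force: [-2.0, -0.6, 0.6]
width: 0.206
gripper_force: 30.0
```

```bash
python3 go.py 0.4395 0.247 0.11 22
```

```text
t 9.5 pos [0.4394 0.2486 0.0492] yaw 22.1 w 19.0 F [-2.  -0.6  0.6] gf 30.0
TOTAL dp units [-0.02  0.06 -2.43] ang units [-0.   -0.    0.01] q [-0.37  0.5  -0.33  2.03  0.26  0.65 -2.06]
```

>>> arm_command(dp=[[0, 0, 0], [0, 0, 0], [0, 0, 0], [0, 0, 0], [0, 0, -0.5], [0, 0, -0.9], [0, 0, -0.9], [0, 0, -0.9], [0, 0, -0.9], [0, 0, 0]], angular=[[0, 0, 0], [0, 0, 0], [0, 0, 0], [0, 0, 0], [0, 0, 0], [0, 0, 0], [0, 0, 0], [0, 0, 0], [0, 0, 0], [0, 0, 0]], claw=[0.3, 0.4, 0.45, 0.5, 0.5, 0.5, 0.5, 0.5, 0.5, 0.5])

```text
clock: 10.5
position: [0.441, 0.2497, 0.1551]
ee_rot: [-3.082, -0.601, -0.008]
force: [0.8, 0.5, -0.3]
width: 0.502
gripper_force: 0.0
```

```bash
python3 go.py 0.5003 -0.2385 0.151 22; cat > m.py <<'E'
from fit import *
d=grab('wrist','w5'); C=cloud(d)
for n,c,r,z0,z1,f in [('cuprim',(.44,.247),.04,.0135,.02,circ),('cyl',(.44,.247),.04,.03,.042,circ),('knob',(.44,.247),.04,.06,.069,circ)]:
    P=sel(C,c,r,z0,z1)
    if len(P)>5: print(n,len(P),*f(P),'z',round(float(np.median(P[:,2])),4),'mean',np.round(P.mean(0),4))
E
python3 m.py
```

```text
t 10.5 pos [0.441  0.2497 0.1551] yaw 22.1 w 46.2 F [ 0.8  0.5 -0.3] gf 0.0
TOTAL dp units [-5.14 18.99  0.12] ang units [-0.01 -0.04  0.01] q [-0.32  0.35 -0.38  1.93  0.17  0.89 -1.97]
cuprim 716 [439.5 246.5] 32.4 z 0.015 mean [0.4437 0.2479 0.0151]
cyl 880 [438.5 246.6] 21.6 z 0.0372 mean [0.442  0.2481 0.037 ]
knob 304 [438.5 246.6] 9.6 z 0.064 mean [0.4389 0.2468 0.0639]
```

>>> arm_command(dp=[[-0.13, 0.5, 0], [-0.26, 0.95, 0], [-0.26, 0.95, 0], [-0.26, 0.95, 0], [-0.26, 0.95, 0], [-0.26, 0.95, 0], [-0.26, 0.95, 0], [-0.26, 0.95, 0], [-0.26, 0.95, 0], [-0.26, 0.95, 0]], angular=[[0, 0, 0], [0, 0, 0], [0, 0, 0], [0, 0, 0], [0, 0, 0], [0, 0, 0], [0, 0, 0], [0, 0, 0], [0, 0, 0], [0, 0, 0]], claw=[0.85, 0.85, 0.85, 0.85, 0.85, 0.85, 0.85, 0.85, 0.85, 0.85])

```text
clock: 11.55
position: [0.4661, 0.0134, 0.1505]
ee_rot: [3.084, 0.6, -0.004]
force: [0.4, 0.3, 0.1]
width: 0.849
gripper_force: 0.0
```

>>> arm_command(dp=[[-0.26, 0.95, 0], [-0.26, 0.95, 0], [-0.26, 0.95, 0], [-0.26, 0.95, 0], [-0.26, 0.95, 0], [-0.26, 0.95, 0], [-0.26, 0.95, 0], [-0.26, 0.95, 0], [-0.26, 0.95, 0], [-0.14, 0.5, 0]], angular=[[0, 0, 0], [0, 0, 0], [0, 0, 0], [0, 0, 0], [0, 0, 0], [0, 0, 0], [0, 0, 0], [0, 0, 0], [0, 0, 0], [0, 0, 0]], claw=[0.85, 0.85, 0.85, 0.85, 0.85, 0.85, 0.85, 0.85, 0.85, 0.85])

```text
clock: 12.55
position: [0.4932, -0.2203, 0.1505]
ee_rot: [-3.084, -0.597, 0.003]
force: [0.3, 0.7, -0.2]
width: 0.851
gripper_force: 0.0
```

>>> arm_command(dp=[[-0.05, 0.4, 0], [0, 0, 0], [0, 0, 0], [0, 0, 0], [0, 0, 0], [0, 0, 0]], angular=[[0, 0, 0], [0, 0, 0.8], [0, 0, 1], [0, 0, 1], [0, 0, 0.7], [0, 0, 0]], claw=[0.85, 0.85, 0.85, 0.85, 0.85, 0.85])

```text
clock: 13.15
position: [0.4972, -0.2262, 0.1512]
ee_rot: [-3.133, 0.22, 0.001]
force: [0.5, -0.8, -0.3]
width: 0.851
gripper_force: 0.0
```

```bash
python3 go.py 0.5003 -0.2385 0.021 -8; cat > m.py <<'E'
from fit import *
d=grab('wrist','w6'); C=cloud(d)
for n,c,r,z0,z1,f in [('disc',(.50,-.237),.045,.036,.045,circ),('boss',(.50,-.237),.045,.049,.059,circ),('plate',(.50,-.237),.058,.022,.0285,rect)]:
    P=sel(C,c,r,z0,z1)
    if len(P)>5: print(n,len(P),*f(P),'z',round(float(np.median(P[:,2])),4),'mean',np.round(P.mean(0),4))
E
python3 m.py
```

```text
t 13.2 pos [ 0.4972 -0.2262  0.1512] yaw -8.0 w 78.3 F [ 0.5 -0.8 -0.3] gf 0.0
TOTAL dp units [0.19 0.47 5.21] ang units [-0.    0.01 -0.  ] q [ 0.39  0.39 -0.08  1.85  0.04  0.9  -1.42]
disc 2123 [ 499.8 -239.9] 28.6 z 0.0391 mean [ 0.5008 -0.24    0.0391]
boss 154 [ 499.8 -240. ] 6.7 z 0.0529 mean [ 0.5003 -0.2399  0.0528]
plate 1756 [ 499.1 -239.9] [50.1 99.8] 82.0 z 0.0251 mean [ 0.5058 -0.2405  0.0251]
```

>>> arm_command(dp=[[0.19, 0.48, 0], [0, 0, 0.6], [0, 0, 0.9], [0, 0, 0.9], [0, 0, 0.9], [0, 0, 0.8], [0, 0, 0.55], [0, 0, 0.3], [0, 0, 0.1], [0, 0, 0]], angular=[[0, 0, 0], [0, 0, 0], [0, 0, 0], [0, 0, 0], [0, 0, 0], [0, 0, 0], [0, 0, 0], [0, 0, 0], [0, 0, 0], [0, 0, 0]], claw=[0.85, 0.85, 0.85, 0.85, 0.85, 0.85, 0.85, 0.85, 0.85, 0.85])

```text
clock: 14.2
position: [0.5007, -0.2399, 0.0254]
ee_rot: [3.134, -0.219, 0.001]
force: [0.4, 0.0, -0.5]
width: 0.852
gripper_force: 0.0
```

>>> arm_command(dp=[[0, 0, 0], [0, 0, 0], [0, 0, 0], [0, 0, 0], [0, 0, 0], [0, 0, 0]], angular=[[0, 0, 0], [0, 0, 0], [0, 0, 0], [0, 0, 0], [0, 0, 0], [0, 0, 0]], claw=[0.75, 0.7, 0.65, 0.6, 0.5, 0.5], force=30)

```text
clock: 14.8
position: [0.5007, -0.2395, 0.0257]
ee_rot: [3.134, -0.219, 0.001]
force: [-0.3, 1.5, 6.5]
width: 0.614
gripper_force: 30.0
```

>>> arm_command(dp=[[0, 0, -0.15], [0, 0, -0.3], [0, 0, -0.5], [0, 0, -0.8], [0, 0, -0.8], [0, 0, -0.5], [-0.06, -0.4, 0], [-0.11, -0.8, 0], [-0.13, -0.9, 0], [-0.13, -0.9, 0]], angular=[[0, 0, 0], [0, 0, 0], [0, 0, 0], [0, 0, 0], [0, 0, 0], [0, 0, 0], [0, 0, 0], [0, 0, 0], [0, 0, 0], [0, 0, 0]], claw=[0.5, 0.5, 0.5, 0.5, 0.5, 0.5, 0.5, 0.5, 0.5, 0.5])

```text
clock: 15.8
position: [0.4995, -0.1622, 0.1008]
ee_rot: [-3.133, 0.219, 0.002]
force: [0.2, 0.8, -1.3]
width: 0.622
gripper_force: 30.0
```

>>> arm_command(dp=[[-0.13, -0.9, 0], [-0.13, -0.9, 0], [-0.11, -0.8, 0], [-0.08, -0.55, 0], [-0.04, -0.29, 0], [0, 0, 0], [0, 0, 0]], angular=[[0, 0, 0], [0, 0, 0], [0, 0, 0], [0, 0, 0], [0, 0, 0], [0, 0, 0], [0, 0, 0]], claw=[0.5, 0.5, 0.5, 0.5, 0.5, 0.5, 0.5])

```text
clock: 16.5
position: [0.4999, -0.0778, 0.1013]
ee_rot: [3.133, -0.22, -0.0]
force: [0.0, -0.7, -1.8]
width: 0.62
gripper_force: 30.0
```

```bash
python3 go.py 0.5004 -0.077 0.0115 -8.5; cat > m.py <<'E'
from fit import *
d=grab('wrist','w7'); C=cloud(d); z=arm.observe()['position'][2]-.0257
for n,c,r,z0,z1,f in [('foot',(.50,-.077),.06,.004,.0105,rect),('ped',(.50,-.077),.03,.0125,.018,circ),('disc',(.50,-.077),.04,.036+z,.043+z,circ),('boss',(.50,-.077),.03,.049+z,.057+z,circ)]:
    P=sel(C,c,r,z0,z1)
    if len(P)>5: print(n,len(P),*f(P),'z',round(float(np.median(P[:,2])),4),'mean',np.round(P.mean(0),4))
C=cloud(load('w1')); print('w1',rect(sel(C,(.5,-.077),.06,.004,.0105)),circ(sel(C,(.5,-.077),.03,.0125,.018)))
cv2.imwrite('pics/w7b.png',cv2.resize(d['frame'][:,100:420,::-1],(640,768))[:600])
E
python3 m.py
```

```text
t 16.5 pos [ 0.4999 -0.0778  0.1013] yaw -8.0 w 57.1 F [ 0.  -0.7 -1.8] gf 30.0
TOTAL dp units [ 0.01 -0.04  3.59] ang units [0.   0.   0.05] q [ 0.13  0.4  -0.1   2.    0.06  0.75 -1.72]
foot 2978 [507.6 -79.4] [80.3 63.9] 81.7 z 0.0071 mean [ 0.5185 -0.0804  0.0071]
ped 810 [500.3 -78.3] 21.2 z 0.0151 mean [ 0.509  -0.0793  0.0151]
disc 4607 [500.7 -77.4] 31.2 z 0.1148 mean [ 0.5057 -0.0798  0.1148]
boss 124 [502.6 -65.5] 17.9 z 0.1273 mean [ 0.5077 -0.0676  0.1275]
w1 (array([499.2, -78.8]), array([80.8, 80.2]), 81.5) (array([499.5, -78.8]), 21.6)
```

View pics/w7b.png

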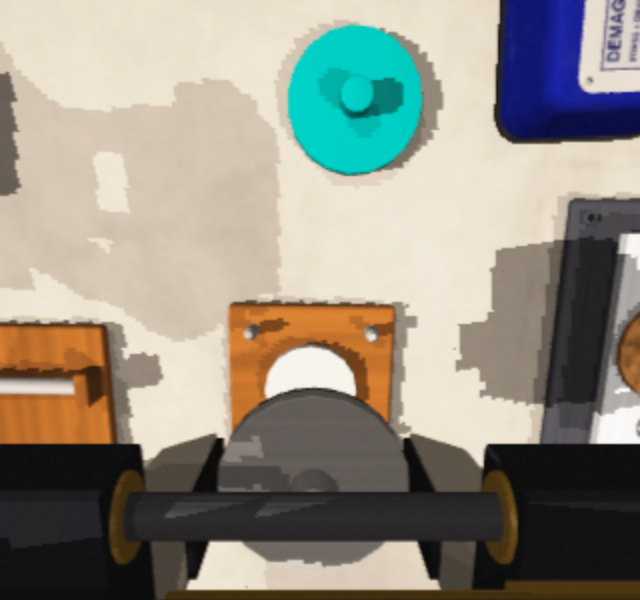

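The disc hangs level above the rest, whose pedestal is at (311,370), and the axes line up within 1 mm. I lower it.

>>> arm_command(dp=[[0.01, -0.03, 0.5], [0, 0, 0.8], [0, 0, 0.8], [0, 0, 0.7], [0, 0, 0.4], [0, 0, 0.2], [0, 0, 0.1], [0, 0, 0.03], [0, 0, 0.02], [0, 0, 0]], angular=[[0, 0, 0], [0, 0, 0], [0, 0, 0], [0, 0, 0], [0, 0, 0], [0, 0, 0], [0, 0, 0], [0, 0, 0], [0, 0, 0], [0, 0, 0]], claw=[0.5, 0.5, 0.5, 0.5, 0.5, 0.5, 0.5, 0.5, 0.5, 0.5])

```text
clock: 17.55
position: [0.5008, -0.0764, 0.0132]
ee_rot: [3.134, -0.219, 0.002]
force: [0.9, 1.0, -2.0]
width: 0.621
gripper_force: 30.0
```

>>> arm_command(dp=[[0, 0, 0.02], [0, 0, 0.02], [0, 0, 0]], angular=[[0, 0, 0], [0, 0, 0], [0, 0, 0]], claw=[0.5, 0.5, 0.5])

```text
clock: 17.85
position: [0.5004, -0.0763, 0.0118]
ee_rot: [3.134, -0.219, 0.0]
force: [0.7, 0.0, -1.9]
width: 0.626
gripper_force: 30.0
```

>>> arm_command(dp=[[0, 0, 0.02], [0, 0, 0.02], [0, 0, 0]], angular=[[0, 0, 0], [0, 0, 0], [0, 0, 0]], claw=[0.5, 0.5, 0.5])

```text
clock: 18.15
position: [0.5005, -0.0763, 0.0116]
ee_rot: [3.134, -0.219, 0.001]
force: [-3.3, 1.0, 12.3]
width: 0.623
gripper_force: 30.0
```

>>> arm_command(dp=[[0, 0, 0], [0, 0, 0], [0, 0, 0], [0, 0, -0.2], [0, 0, -0.6], [0, 0, -0.9], [0, 0, -0.9], [0, 0, -0.9], [0.06, 0.5, 0], [0.13, 0.95, 0]], angular=[[0, 0, 0], [0, 0, 0], [0, 0, 0], [0, 0, 0], [0, 0, 0], [0, 0, 0], [0, 0, 0], [0, 0, 0], [0, 0, 0], [0, 0, 0]], claw=[0.65, 0.72, 0.8, 0.8, 0.8, 0.8, 0.8, 0.8, 0.8, 0.8])

```text
clock: 19.15
position: [0.5007, -0.1119, 0.0989]
ee_rot: [-3.134, 0.214, -0.003]
force: [0.4, 0.4, -0.3]
width: 0.8
gripper_force: 0.0
```

>>> arm_command(dp=[[0.13, 0.95, 0], [0.13, 0.95, 0], [0.13, 0.95, 0], [0.13, 0.95, 0], [0.13, 0.95, 0], [0.06, 0.28, 0], [0, 0, 0]], angular=[[0, 0, 0], [0, 0, 0], [0, 0, 0], [0, 0, 0], [0, 0, 0], [0, 0, 0], [0, 0, 0]], claw=[0.8, 0.8, 0.8, 0.8, 0.8, 0.8, 0.8])

```text
clock: 19.85
position: [0.4996, -0.2411, 0.0978]
ee_rot: [3.133, -0.223, -0.001]
force: [0.6, 0.5, 0.4]
width: 0.8
gripper_force: 0.0
```

```bash
python3 go.py 0.5003 -0.2385 0.012 -8; cat > m.py <<'E'
from fit import *
d=grab('wrist','w8'); C=cloud(d)
for n,c,r,z0,z1,f in [('disc',(.50,-.077),.045,.022,.028,circ),('boss',(.50,-.077),.02,.036,.043,circ),('plate',(.50,-.237),.058,.022,.0275,rect),('cork',(.50,-.237),.058,.0275,.032,circ),('base',(.50,-.237),.08,.004,.011,rect),('ped',(.50,-.237),.08,.016,.0215,rect)]:
    P=sel(C,c,r,z0,z1)
    if len(P)>5: print(n,len(P),*f(P),'z',round(float(np.median(P[:,2])),4),'sd',P[:,2].std().round(4),'mean',np.round(P.mean(0),4))
E
python3 m.py
```

```text
t 19.9 pos [ 0.4996 -0.2411  0.0978] yaw -8.1 w 73.6 F [0.6 0.5 0.4] gf 0.0
TOTAL dp units [ 0.02 -0.11  3.43] ang units [ 0.    0.   -0.02] q [ 0.41  0.47 -0.07  1.89  0.05  0.79 -1.4 ]
disc 1459 [511.8 -79.4] 32.5 z 0.0251 sd 0.0008 mean [ 0.5122 -0.0798  0.025 ]
plate 3428 [ 501.4 -240.1] [50.1 96.6] 82.1 z 0.0251 sd 0.0007 mean [ 0.5065 -0.2408  0.0251]
cork 1971 [ 501.2 -240.6] 29.2 z 0.0292 sd 0.0007 mean [ 0.5005 -0.24    0.0291]
base 4724 [ 504.2 -240.5] [ 84.1 120.7] 82.1 z 0.0071 sd 0.0008 mean [ 0.5188 -0.2428  0.0071]
ped 269 [ 502.6 -240.1] [49.  94.2] 82.0 z 0.0194 sd 0.0009 mean [ 0.5156 -0.2419  0.0195]
```

View pics/w8.png

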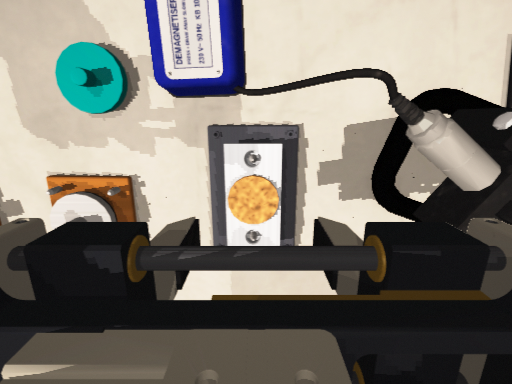

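The picture shows the padded plate with cork at (254,200) and dowels at (252,158) and (253,237). The disc lies flat on its rest at (85,212), top at about 26 mm. I grip the plate across its width.

>>> arm_command(dp=[[0.02, -0.1, 0.3], [0, 0, 0.7], [0, 0, 0.8], [0, 0, 0.7], [0, 0, 0.5], [0, 0, 0.3], [0, 0, 0.11], [0, 0, 0], [0, 0, 0]], angular=[[0, 0, 0], [0, 0, 0], [0, 0, 0], [0, 0, 0], [0, 0, 0], [0, 0, 0], [0, 0, 0], [0, 0, 0], [0, 0, 0]], claw=[0.8, 0.8, 0.8, 0.8, 0.8, 0.8, 0.8, 0.8, 0.8])

```text
clock: 20.8
position: [0.5014, -0.2376, 0.0135]
ee_rot: [3.134, -0.219, 0.001]
force: [-0.4, -0.1, -0.4]
width: 0.801
gripper_force: 0.0
```

>>> arm_command(dp=[[0, 0, 0], [0, 0, 0], [0, 0, 0], [0, 0, 0], [0, 0, 0], [0, 0, 0]], angular=[[0, 0, 0], [0, 0, 0], [0, 0, 0], [0, 0, 0], [0, 0, 0], [0, 0, 0]], claw=[0.7, 0.65, 0.6, 0.5, 0.45, 0.4], force=30)

```text
clock: 21.4
position: [0.501, -0.2376, 0.0131]
ee_rot: [3.134, -0.22, 0.0]
force: [-0.9, -0.1, 2.3]
width: 0.537
gripper_force: 30.0
```

```bash
python3 go.py 0.4965 0.0725 0.1 -8.6; python3 - <<'E'
from fit import *
C=cloud(load('w1'))
print(rect(sel(C,(.497,.072),.075,.004,.0095)), rect(sel(C,(.497,.072),.065,.017,.023)))
E
```

```text
t 21.4 pos [ 0.501  -0.2376  0.0131] yaw -8.0 w 49.4 F [-0.9 -0.1  2.3] gf 30.0
TOTAL dp units [ -1.91 -12.26  -3.48] ang units [ 0.   -0.    0.07] q [ 0.39  0.59 -0.07  1.95  0.07  0.61 -1.43]
(array([501.9,  69.5]), array([95.2, 97.7]), 81.3) (array([495.9,  69.6]), array([89.9, 70.9]), 81.0)
```

>>> arm_command(dp=[[0, 0, -0.15], [0, 0, -0.25], [0, 0, -0.3], [0, 0, -0.5], [0, 0, -0.8], [0, 0, -0.8], [0, 0, -0.5], [-0.06, -0.4, -0.18], [-0.12, -0.8, 0], [-0.15, -0.95, 0]], angular=[[0, 0, 0], [0, 0, 0], [0, 0, 0], [0, 0, 0], [0, 0, 0], [0, 0, 0], [0, 0, 0], [0, 0, 0], [0, 0, 0], [0, 0, 0]], claw=[0.4, 0.4, 0.4, 0.4, 0.4, 0.4, 0.4, 0.4, 0.4, 0.4])

```text
clock: 22.4
position: [0.4999, -0.1824, 0.0999]
ee_rot: [3.134, -0.222, -0.0]
force: [-0.8, -0.1, -1.8]
width: 0.535
gripper_force: 30.0
```

>>> arm_command(dp=[[-0.15, -0.95, 0], [-0.15, -0.95, 0], [-0.15, -0.95, 0], [-0.15, -0.95, 0], [-0.15, -0.95, 0], [-0.15, -0.95, 0], [-0.15, -0.95, 0], [-0.15, -0.95, 0], [-0.15, -0.95, 0], [-0.12, -0.8, 0]], angular=[[0, 0, 0], [0, 0, 0], [0, 0, 0], [0, 0, 0], [0, 0, 0], [0, 0, 0], [0, 0, 0], [0, 0, 0], [0, 0, 0], [0, 0, 0]], claw=[0.4, 0.4, 0.4, 0.4, 0.4, 0.4, 0.4, 0.4, 0.4, 0.4])

```text
clock: 23.4
position: [0.4955, 0.0556, 0.0996]
ee_rot: [-3.134, 0.217, 0.002]
force: [0.7, 0.1, -1.3]
width: 0.541
gripper_force: 30.0
```

>>> arm_command(dp=[[-0.08, -0.5, 0], [-0.03, -0.26, 0], [0, 0, 0], [0, 0, 0]], angular=[[0, 0, 0], [0, 0, 0.07], [0, 0, 0], [0, 0, 0]], claw=[0.4, 0.4, 0.4, 0.4])

```text
clock: 23.8
position: [0.4963, 0.0718, 0.0998]
ee_rot: [3.132, -0.237, -0.0]
force: [1.6, -0.9, -1.9]
width: 0.541
gripper_force: 30.0
```

```bash
python3 go.py 0.4965 0.0725 0.015 -8.6; cat > m.py <<'E'
from fit import *
d=grab('wrist','w9'); C=cloud(d); z=arm.observe()['position'][2]-.0131
for n,c,r,z0,z1,f in [('foot',(.497,.072),.08,.004,.0095,rect),('rail',(.497,.072),.065,.017,.0235,rect),('plate',(.497,.072),.06,.022+z,.0272+z,rect),('cork',(.497,.072),.03,.0275+z,.031+z,circ),('endblocks',(.497,.072),.07,.0235,.028,rect)]:
    P=sel(C,c,r,z0,z1)
    if len(P)>5: print(n,len(P),*f(P),'z',round(float(np.median(P[:,2])),4),'mean',np.round(P.mean(0),4))
cv2.imwrite('pics/w9b.png',cv2.resize(d['frame'][:,100:420,::-1],(640,768))[:600])
E
python3 m.py
```

```text
t 23.8 pos [0.4963 0.0718 0.0998] yaw -8.7 w 49.7 F [ 1.6 -0.9 -1.9] gf 30.0
TOTAL dp units [ 0.   -0.03  3.39] ang units [ 0.    0.   -0.01] q [-0.15  0.4  -0.13  2.01  0.07  0.74 -2.05]
foot 2895 [511.1  68.8] [94.3 79.5] 81.3 z 0.0071 mean [0.5317 0.067  0.007 ]
rail 29 [503.5  69.7] [89.3 56.6] 81.1 z 0.0194 mean [0.5185 0.08   0.02  ]
plate 6329 [501.8  69.6] [81.6 86.9] 81.5 z 0.1118 mean [0.5131 0.0677 0.1118]
cork 2661 [495.8  71.2] 23.8 z 0.1158 mean [0.5017 0.0696 0.1158]
endblocks 184 [524.   66.9] [89.8 15.6] 80.8 z 0.0251 mean [0.5253 0.0742 0.0251]
```

View pics/w9b.png

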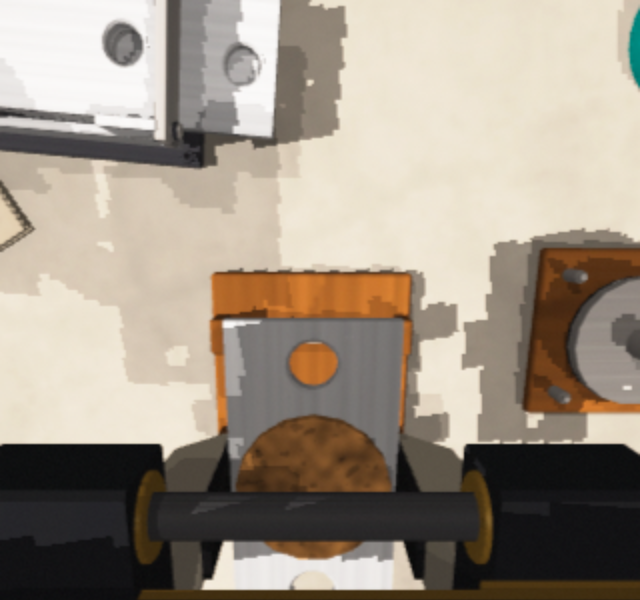

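The plate hangs level over the rack, lengthways across the rails, and agrees with the rack centre within about 1 mm. I lower it.

>>> arm_command(dp=[[0.01, -0.02, 0.5], [0, 0, 0.8], [0, 0, 0.8], [0, 0, 0.6], [0, 0, 0.35], [0, 0, 0.2], [0, 0, 0.07], [0, 0, 0.02], [0, 0, 0]], angular=[[0, 0, 0], [0, 0, 0], [0, 0, 0], [0, 0, 0], [0, 0, 0], [0, 0, 0], [0, 0, 0], [0, 0, 0], [0, 0, 0]], claw=[0.4, 0.4, 0.4, 0.4, 0.4, 0.4, 0.4, 0.4, 0.4])

```text
clock: 24.75
position: [0.4971, 0.0732, 0.0169]
ee_rot: [-3.132, 0.236, -0.001]
force: [-0.0, 0.8, -1.2]
width: 0.531
gripper_force: 30.0
```

>>> arm_command(dp=[[0, 0, 0.02], [0, 0, 0.02], [0, 0, 0]], angular=[[0, 0, 0], [0, 0, 0], [0, 0, 0]], claw=[0.4, 0.4, 0.4])

```text
clock: 25.05
position: [0.4968, 0.0732, 0.0156]
ee_rot: [-3.133, 0.236, -0.001]
force: [-0.7, 0.9, -0.5]
width: 0.538
gripper_force: 30.0
```

>>> arm_command(dp=[[0, 0, 0.02], [0, 0, 0.01], [0, 0, 0]], angular=[[0, 0, 0], [0, 0, 0], [0, 0, 0]], claw=[0.4, 0.4, 0.4])

```text
clock: 25.35
position: [0.4968, 0.0732, 0.015]
ee_rot: [3.133, -0.236, 0.0]
force: [-0.8, 0.3, 5.1]
width: 0.535
gripper_force: 30.0
```

>>> arm_command(dp=[[0, 0, 0], [0, 0, 0], [0, 0, 0], [0, 0, -0.2], [0, 0, -0.6], [0, 0, -0.9], [0, 0, -0.9], [0, 0, -0.9], [0, 0, -0.6], [0, 0, 0]], angular=[[0, 0, 0], [0, 0, 0], [0, 0, 0], [0, 0, 0], [0, 0, 0], [0, 0, 0], [0, 0, 0], [0, 0, 0], [0, 0, -0.85], [0, 0, -1]], claw=[0.6, 0.66, 0.72, 0.72, 0.72, 0.72, 0.72, 0.72, 0.8, 0.8])

```text
clock: 26.35
position: [0.4981, 0.0736, 0.1197]
ee_rot: [-3.134, -0.208, -0.006]
force: [-0.3, -0.2, -1.6]
width: 0.796
gripper_force: 0.0
```

>>> arm_command(dp=[[0, 0, 0], [0, 0, 0], [0, 0, 0], [0, 0, 0], [0, 0, 0], [0, 0, 0], [0, 0, 0], [0, 0, 0], [0, 0, 0]], angular=[[0, 0, -1], [0, 0, -1], [0, 0, -1], [0, 0, -1], [0, 0, -1], [0, 0, -1], [0, 0, -1], [0, 0, -1], [0, 0, 0]], claw=[0.8, 0.8, 0.8, 0.8, 0.8, 0.8, 0.8, 0.8, 0.8])

```text
clock: 27.25
position: [0.4966, 0.0729, 0.1174]
ee_rot: [-2.473, -1.938, 0.0]
force: [0.6, 0.4, -0.6]
width: 0.801
gripper_force: 0.0
```

>>> arm_command(dp=[[0.15, 0.5, 0], [0.3, 0.95, 0], [0.3, 0.95, 0], [0.3, 0.95, 0], [0.3, 0.95, 0], [0.21, 0.7, 0], [0.1, 0.32, 0], [0, 0, 0]], angular=[[0, 0, 0], [0, 0, 0], [0, 0, 0], [0, 0, 0], [0, 0, 0], [0, 0, 0], [0, 0, 0], [0, 0, 0]], claw=[0.8, 0.8, 0.8, 0.8, 0.8, 0.8, 0.8, 0.8])

```text
clock: 28.05
position: [0.6368, 0.0815, 0.1169]
ee_rot: [2.477, 1.932, 0.0]
force: [0.8, -0.1, -0.4]
width: 0.802
gripper_force: 0.0
```

```bash
python3 go.py 0.636 0.081 0.0125 76; cat > m.py <<'E'
from fit import *
d=grab('wrist','w10'); C=cloud(d)
for n,c,r,z0,z1,f in [('blank',(.634,.075),.045,.022,.028,rect),('magtop',(.652,.155),.085,.044,.051,rect),('topblank',(.652,.155),.06,.034,.040,rect)]:
    P=sel(C,c,r,z0,z1)
    if len(P)>5: print(n,len(P),*f(P),'z',round(float(np.median(P[:,2])),4),'mean',np.round(P.mean(0),4))
t=grab('top','t1'); C=cloud(t)
for n,c,r,z0,z1,f in [('padded',(.497,.072),.07,.0265,.0295,rect),('cork',(.497,.072),.04,.030,.035,circ),('disc',(.5,-.077),.04,.023,.029,circ),('weight',(.44,.247),.03,.035,.041,circ),('nestbase',(.50,-.238),.08,.0055,.011,rect),('ped',(.50,-.238),.06,.0175,.0225,rect)]:
    P=sel(C,c,r,z0,z1)
    if len(P)>5: print(n,len(P),*f(P),'z',round(float(np.median(P[:,2])),4),'mean',np.round(P.mean(0),4))
cv2.imwrite('pics/w10b.png',cv2.resize(np.hstack([d['frame'][:300,80:432],t['frame'][165:465,130:400][:, :]] if 0 else [d['frame'][:300,80:432]])[:,:,::-1],None,fx=2,fy=2,interpolation=cv2.INTER_CUBIC))
E
python3 m.py
```

```text
t 28.1 pos [0.6368 0.0815 0.1169] yaw 75.9 w 73.8 F [ 0.8 -0.1 -0.4] gf 0.0
TOTAL dp units [-0.03 -0.03  4.18] ang units [ 0.   -0.   -0.01] q [ 0.08  0.61 -0.44  1.62  0.3   0.98 -0.71]
blank 1552 [638.1  91.3] [56.2 49.5] 76.6 z 0.0252 mean [0.6362 0.0825 0.0252]
magtop 1327 [653.  153.8] [110.6  64.9] 77.0 z 0.0477 mean [0.6529 0.1543 0.0476]
topblank 6906 [652.2 154.2] [103.7  58.5] 74.9 z 0.0371 mean [0.6538 0.1569 0.0371]
disc 278 [503.6 -82. ] 30.0 z 0.0257 mean [ 0.5042 -0.0843  0.0257]
weight 191 [439.2 248.1] 21.4 z 0.0378 mean [0.4398 0.2456 0.0377]
nestbase 1194 [ 500.5 -237.9] [ 83.8 129.8] 81.9 z 0.0079 mean [ 0.5001 -0.2367  0.0079]
ped 519 [ 500.3 -237.8] [34.5 95.7] 82.1 z 0.0197 mean [ 0.4998 -0.2378  0.0198]
```

View pics/w10b.png

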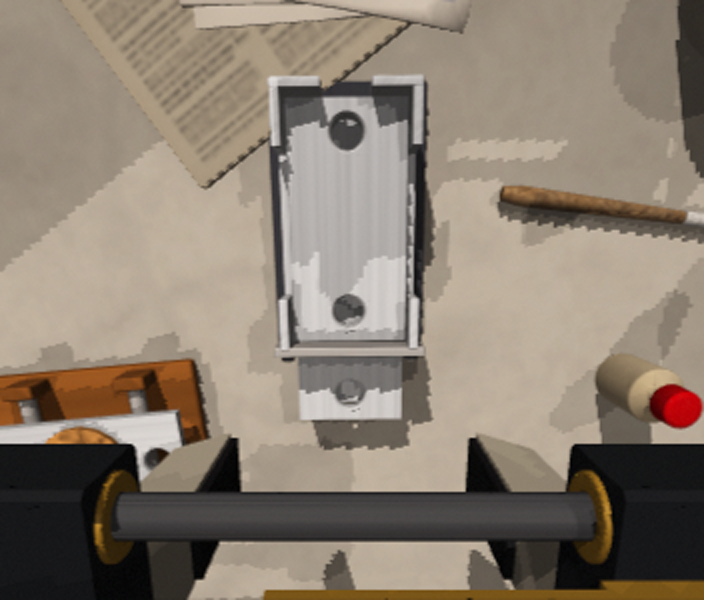

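The view shows the magazine at (348,220), its gate at row 352, the bottom blank's free end at (350,418) with its hole at (349,390), and clear space at both sides. I go down and grip.

>>> arm_command(dp=[[0, -0.06, 0.4], [0, 0, 0.8], [0, 0, 0.9], [0, 0, 0.8], [0, 0, 0.6], [0, 0, 0.4], [0, 0, 0.2], [0, 0, 0.08], [0, 0, 0]], angular=[[0, 0, 0], [0, 0, 0], [0, 0, 0], [0, 0, 0], [0, 0, 0], [0, 0, 0], [0, 0, 0], [0, 0, 0], [0, 0, 0]], claw=[0.8, 0.8, 0.8, 0.8, 0.8, 0.8, 0.8, 0.8, 0.8])

```text
clock: 29.05
position: [0.6346, 0.0818, 0.0131]
ee_rot: [2.475, 1.935, 0.001]
force: [-0.7, 0.2, -0.4]
width: 0.798
gripper_force: 0.0
```

>>> arm_command(dp=[[0, 0, 0], [0, 0, 0], [0, 0, 0], [0, 0, 0], [0, 0, 0], [0, 0, 0]], angular=[[0, 0, 0], [0, 0, 0], [0, 0, 0], [0, 0, 0], [0, 0, 0], [0, 0, 0]], claw=[0.7, 0.65, 0.6, 0.5, 0.45, 0.4], force=40)

```text
clock: 29.65
position: [0.6346, 0.0817, 0.013]
ee_rot: [2.475, 1.935, 0.0]
force: [-0.3, 0.1, 2.0]
width: 0.538
gripper_force: 40.0
```

```bash
python3 go.py 0.636 0.081 0.0125 76
```

```text
t 29.6 pos [0.6346 0.0817 0.013 ] yaw 76.0 w 49.5 F [-0.3  0.1  2. ] gf 40.0
TOTAL dp units [-0.01  0.06  0.02] ang units [ 0. -0.  0.] q [ 0.05  0.73 -0.4   1.7   0.37  0.79 -0.77]
```

>>> arm_command(dp=[[-0.1, 0, 0], [-0.2, 0, 0], [-0.3, 0, 0], [-0.3, 0, 0], [-0.3, 0, 0], [-0.3, 0, 0], [-0.3, 0, 0], [-0.3, 0, 0], [-0.3, 0, 0], [-0.2, 0, 0]], angular=[[0, 0, 0], [0, 0, 0], [0, 0, 0], [0, 0, 0], [0, 0, 0], [0, 0, 0], [0, 0, 0], [0, 0, 0], [0, 0, 0], [0, 0, 0]], claw=[0.4, 0.4, 0.4, 0.4, 0.4, 0.4, 0.4, 0.4, 0.4, 0.4])

```text
clock: 30.65
position: [0.6181, 0.0171, 0.0125]
ee_rot: [2.476, 1.934, -0.002]
force: [0.4, 1.0, 0.6]
width: 0.538
gripper_force: 40.0
```

>>> arm_command(dp=[[-0.2, 0, 0], [-0.15, 0, 0], [0, 0, 0], [0, 0, 0]], angular=[[0, 0, 0], [0, 0, 0], [0, 0, 0], [0, 0, 0]], claw=[0.4, 0.4, 0.4, 0.4])

```text
clock: 31.05
position: [0.6164, 0.0099, 0.0126]
ee_rot: [2.475, 1.935, -0.001]
force: [-1.1, -0.0, 0.8]
width: 0.539
gripper_force: 40.0
```

```bash
python3 go.py 0.62 0.011 0.0125 76;  cat > m.py <<'E'
from fit import *
d=grab('wrist','w11'); C=cloud(d)
for n,c,r,z0,z1,f in [('blank',(.625,.045),.07,.022,.028,rect),('topblank',(.652,.155),.06,.026,.034,rect),('topblankhi',(.652,.155),.05,.034,.04,rect)]:
    P=sel(C,c,r,z0,z1)
    if len(P)>5: print(n,len(P),*f(P),'z',round(float(np.median(P[:,2])),4),'mean',np.round(P.mean(0),4))
cv2.imwrite('pics/w11b.png',cv2.resize(d['frame'][:300,80:432][:,:,::-1],None,fx=2,fy=2,interpolation=cv2.INTER_CUBIC))
E
python3 m.py
```

```text
t 31.1 pos [0.6164 0.0099 0.0126] yaw 76.0 w 49.5 F [-1.1 -0.   0.8] gf 40.0
TOTAL dp units [0.08 0.13 0.01] ang units [-0.  0.  0.] q [ 0.17  0.7  -0.4   1.77  0.38  0.75 -0.67]
blank 13242 [627.9  52.9] [98.  81.9] 75.3 z 0.025 mean [0.6269 0.0505 0.025 ]
topblank 5193 [643.7 114.6] [30.4 56.7] 76.3 z 0.0311 mean [0.6438 0.1177 0.031 ]
topblankhi 158 [644.4 118.6] [11.8 52.6] 76.4 z 0.037 mean [0.6442 0.1188 0.037 ]
```

View pics/w11b.png

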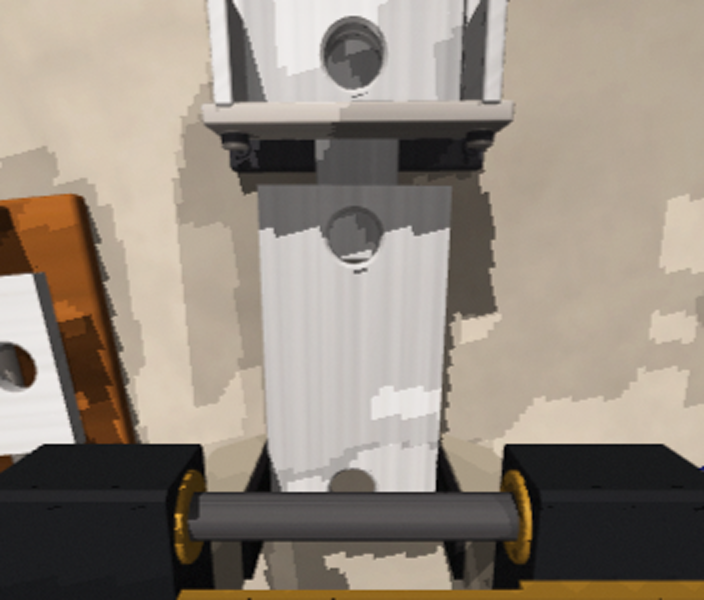

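The blank is out: its far end (row 186) is clear of the gate (row 137), and the top blank has dropped 6 mm to a top of 31–32 mm. I lift and turn.

>>> arm_command(dp=[[0, 0, -0.15], [0, 0, -0.3], [0, 0, -0.5], [0, 0, -0.8], [0, 0, -0.8], [0, 0, -0.6], [0, 0, -0.35], [0, 0, 0], [0, 0, 0], [0, 0, 0]], angular=[[0, 0, 0], [0, 0, 0], [0, 0, 0], [0, 0, 0], [0, 0, 0], [0, 0, 0], [0, 0, 0.4], [0, 0, 0.8], [0, 0, 1], [0, 0, 1]], claw=[0.4, 0.4, 0.4, 0.4, 0.4, 0.4, 0.4, 0.4, 0.4, 0.4])

```text
clock: 32.1
position: [0.6166, 0.0103, 0.1011]
ee_rot: [2.868, 1.283, 0.001]
force: [-0.1, 0.8, -1.0]
width: 0.535
gripper_force: 40.0
```

>>> arm_command(dp=[[0, 0, 0], [0, 0, 0], [0, 0, 0], [0, 0, 0], [0, 0, 0], [0, 0, 0], [0, 0, 0], [0, 0, 0]], angular=[[0, 0, 1], [0, 0, 1], [0, 0, 1], [0, 0, 1], [0, 0, 1], [0, 0, 1], [0, 0, 0.55], [0, 0, 0]], claw=[0.4, 0.4, 0.4, 0.4, 0.4, 0.4, 0.4, 0.4])

```text
clock: 32.9
position: [0.6166, 0.0106, 0.1009]
ee_rot: [-3.134, 0.213, -0.001]
force: [-0.4, 0.2, -1.2]
width: 0.536
gripper_force: 40.0
```

```bash
python3 go.py 0.4666 -0.2339 0.1 -8; cat > m.py <<'E'
from fit import *
d=grab('wrist','w12'); C=cloud(d); s=arm.observe(); p=np.array(s['position']); R=Rot.from_rotvec(s['ee_rot']).as_matrix()
Q=(C.reshape(-1,3)-p)@R*1000
P=Q[(Q[:,2]>-17)&(Q[:,2]<-8)&(abs(Q[:,1])<40)&(Q[:,0]>20)&(Q[:,0]<110)]
print(len(P),'x max',np.percentile(P[:,0],[99,99.9]),'y',np.percentile(P[:,1],[.5,1,99,99.5]))
for a in range(30,95,10):
    S=P[abs(P[:,0]-a)<5]
    if len(S): print(a,len(S),'z',np.median(S[:,2]).round(2),'y',S[:,1].min().round(1),S[:,1].max().round(1))
# hole: look for missing centre
g=d['frame']; print(Q.reshape(384,512,3)[::20,256].round(0).tolist())
cv2.imwrite('pics/w12.png',g[:,:,::-1])
E
python3 m.py
```

```text
t 32.9 pos [0.6166 0.0106 0.1009] yaw -7.8 w 49.3 F [-0.4  0.2 -1.2] gf 40.0
TOTAL dp units [-4.62 10.5   0.03] ang units [-0.   -0.    0.02] q [-0.05  0.55 -0.07  1.73  0.05  0.87 -1.86]
10151 x max [83.33556055 83.76298204] y [-23.02266256 -22.77620939  26.29325777  26.55687589]
30 1484 z -12.1 y -23.6 26.7
40 1543 z -12.1 y -23.2 26.6
50 1661 z -12.09 y -23.2 26.8
60 1689 z -12.04 y -23.2 26.8
70 1423 z -11.98 y -23.2 27.1
80 1643 z -11.92 y -23.1 26.9
[[167.0, 1.0, 102.0], [152.0, 1.0, 102.0], [137.0, 1.0, 103.0], [121.0, 1.0, 101.0], [104.0, 1.0, 102.0], [80.0, 1.0, -12.0], [69.0, 1.0, 102.0], [60.0, 1.0, -13.0], [49.0, 1.0, -12.0], [38.0, 1.0, -13.0], [26.0, 1.0, -12.0], [14.0, 1.0, -12.0], [-55.0, 1.0, 102.0], [28.0, 1.0, -82.0], [-93.0, 1.0, 86.0], [25.0, 1.0, -98.0], [25.0, 1.0, -105.0], [26.0, 1.0, -111.0], [26.0, 1.0, -116.0], [72.0, 1.0, -157.0]]
```

>>> arm_command(dp=[[-0.22, 0.5, 0], [-0.42, 0.95, 0], [-0.42, 0.95, 0], [-0.42, 0.95, 0], [-0.42, 0.95, 0], [-0.42, 0.95, 0], [-0.42, 0.95, 0], [-0.42, 0.95, 0], [-0.42, 0.95, 0], [-0.42, 0.95, 0]], angular=[[0, 0, 0], [0, 0, 0], [0, 0, 0], [0, 0, 0], [0, 0, 0], [0, 0, 0], [0, 0, 0], [0, 0, 0], [0, 0, 0], [0, 0, 0.02]], claw=[0.4, 0.4, 0.4, 0.4, 0.4, 0.4, 0.4, 0.4, 0.4, 0.4])

```text
clock: 33.95
position: [0.4854, -0.2022, 0.1004]
ee_rot: [3.134, -0.215, -0.0]
force: [0.8, 0.2, -1.1]
width: 0.537
gripper_force: 40.0
```

>>> arm_command(dp=[[-0.35, 0.8, 0.3], [-0.2, 0.45, 0.5], [-0.09, 0.2, 0.5], [0, 0, 0.3], [0, 0, 0.2], [0, 0, 0], [0, 0, 0]], angular=[[0, 0, 0], [0, 0, 0], [0, 0, 0], [0, 0, 0], [0, 0, 0], [0, 0, 0], [0, 0, 0]], claw=[0.4, 0.4, 0.4, 0.4, 0.4, 0.4, 0.4])

```text
clock: 34.65
position: [0.4667, -0.2335, 0.0553]
ee_rot: [-3.134, 0.215, -0.0]
force: [-0.2, -0.5, -0.7]
width: 0.537
gripper_force: 40.0
```

```bash
python3 go.py 0.4664 -0.2338 0.0135 -8; cat > m.py <<'E'
from fit import *
d=grab('wrist','w13'); C=cloud(d); s=arm.observe(); p=np.array(s['position']); R=Rot.from_rotvec(s['ee_rot']).as_matrix()
Q=((C-p)@R*1000); z=p[2]*1000
def box(lo,hi,n,x1=110):
    P=Q[(Q[...,2]>lo)&(Q[...,2]<hi)&(abs(Q[...,1])<60)&(Q[...,0]>15)&(Q[...,0]<x1)]
    print(n,len(P),'xmax',np.percentile(P[:,0],[99,99.8]).round(1),'y',np.percentile(P[:,1],[.3,99.7]).round(1),'z',np.median(P[:,2]).round(2))
box(-17,-8,'blank'); box(z-10,z-5,'base')
print('pedestal tops',len(Q[(abs(Q[...,2]-(z-20))<1.5)&(abs(Q[...,1])<40)&(Q[...,0]>20)&(Q[...,0]<100)]))
P=Q[(Q[...,2]>z-34)&(Q[...,2]<z-18)&(abs(Q[...,1])<15)&(Q[...,0]>20)&(Q[...,0]<100)]; print('below hole',len(P), P.mean(0).round(1) if len(P) else '')
cv2.imwrite('pics/w13b.png',cv2.resize(d['frame'][80:280,140:380][:,:,::-1],None,fx=3,fy=3,interpolation=cv2.INTER_CUBIC))
E
python3 m.py
```

```text
t 34.6 pos [ 0.4667 -0.2335  0.0553] yaw -7.8 w 49.4 F [-0.2 -0.5 -0.7] gf 40.0
TOTAL dp units [-0.01  0.01  1.67] ang units [-0.   -0.    0.02] q [ 0.4   0.49 -0.06  2.    0.04  0.66 -1.39]
blank 10835 xmax [83.2 83.7] y [-23.4  26.3] z -11.84
base 3094 xmax [98.2 98.3] y [-40.2  43.3] z 48.45
pedestal tops 375
below hole 506 [70.8  1.6 34.8]
```

View pics/w13b.png

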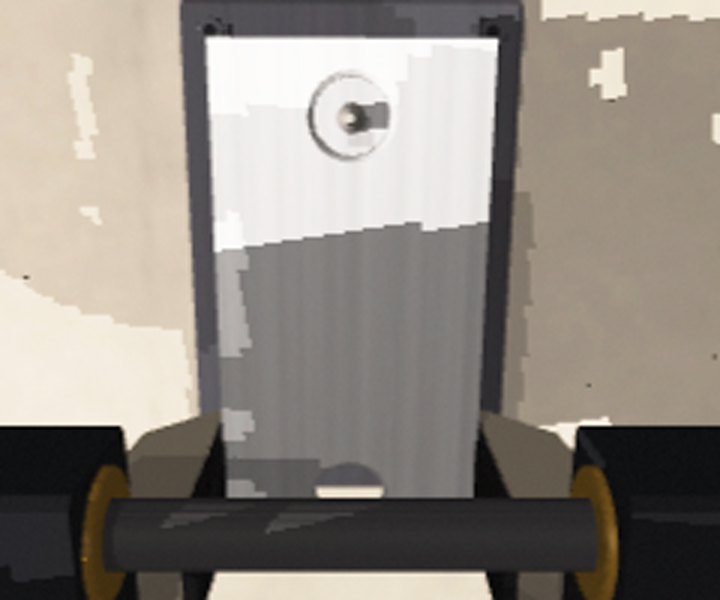

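The far dowel shows in the middle of the far hole at (350,117), and blank and base edges agree within 0.5 mm. I lower it onto the dowels.

>>> arm_command(dp=[[0, 0, 0.3], [0, 0, 0.4], [0, 0, 0.3], [0, 0, 0.25], [0, 0, 0.15], [0, 0, 0.1], [0, 0, 0.08], [0, 0, 0.04], [0, 0, 0.02], [0, 0, 0]], angular=[[0, 0, 0.02], [0, 0, 0], [0, 0, 0], [0, 0, 0], [0, 0, 0], [0, 0, 0], [0, 0, 0], [0, 0, 0], [0, 0, 0], [0, 0, 0]], claw=[0.4, 0.4, 0.4, 0.4, 0.4, 0.4, 0.4, 0.4, 0.4, 0.4])

```text
clock: 35.7
position: [0.4662, -0.2343, 0.0143]
ee_rot: [3.134, -0.222, 0.0]
force: [1.1, 0.2, -0.7]
width: 0.536
gripper_force: 40.0
```

>>> arm_command(dp=[[0, 0, 0.02], [0, 0, 0.02], [0, 0, 0]], angular=[[0, 0, 0], [0, 0, 0], [0, 0, 0]], claw=[0.4, 0.4, 0.4])

```text
clock: 36.0
position: [0.4661, -0.2343, 0.0132]
ee_rot: [3.134, -0.222, 0.0]
force: [-0.2, -0.1, -1.0]
width: 0.535
gripper_force: 40.0
```

>>> arm_command(dp=[[0, 0, 0.02], [0, 0, 0.02], [0, 0, 0]], angular=[[0, 0, 0], [0, 0, 0], [0, 0, 0]], claw=[0.4, 0.4, 0.4])

```text
clock: 36.3
position: [0.4662, -0.2343, 0.0128]
ee_rot: [3.134, -0.222, 0.0]
force: [-2.3, 1.7, 8.7]
width: 0.536
gripper_force: 40.0
```

Seated contact at 8.7 N. I release, rise, back away and check everything.

>>> arm_command(dp=[[0, 0, 0], [0, 0, 0], [0, 0, 0], [0, 0, 0], [0, 0, -0.2], [0, 0, -0.5], [0, 0, -0.8], [0, 0, -0.9], [0, 0, -0.9], [0, 0, -0.9]], angular=[[0, 0, 0], [0, 0, 0], [0, 0, 0], [0, 0, 0], [0, 0, 0], [0, 0, 0], [0, 0, 0], [0, 0, 0], [0, 0, 0], [0, 0, 0]], claw=[0.6, 0.65, 0.72, 0.72, 0.72, 0.72, 0.72, 0.72, 0.72, 0.72])

```text
clock: 37.3
position: [0.4662, -0.2343, 0.1193]
ee_rot: [3.133, -0.222, 0.001]
force: [0.2, 0.1, -1.1]
width: 0.717
gripper_force: 0.0
```

>>> arm_command(dp=[[0, 0, -0.9], [-0.5, 0, -0.9], [-0.9, 0, -0.5], [-0.9, 0, 0], [-0.9, 0, 0], [-0.5, 0, 0], [0, 0, 0], [0, 0, 0]], angular=[[0, 0, 0], [0, 0, 0], [0, 0, 0], [0, 0, 0], [0, 0, 0], [0, 0, 0], [0, 0, 0], [0, 0, 0]], claw=[0.72, 0.72, 0.72, 0.72, 0.72, 0.72, 0.72, 0.72])

```text
clock: 38.1
position: [0.3755, -0.2214, 0.1753]
ee_rot: [3.133, -0.222, 0.002]
force: [0.7, -0.2, 0.3]
width: 0.716
gripper_force: 0.0
```

```bash
cat > m.py <<'E'
from fit import *
t=grab('top','t2'); s=grab('scene','s2')
for g in(t,s):
  C=cloud(g)
  for n,c,r,z0,z1,f in [('blank',(.50,-.238),.058,.023,.0285,rect),('padded',(.497,.072),.07,.0262,.0302,rect),('cork',(.497,.072),.03,.0302,.035,circ),('disc',(.5,-.077),.04,.023,.029,circ),('boss',(.5,-.077),.04,.037,.044,circ),('weight',(.44,.247),.03,.035,.041,circ),('topblank',(.652,.155),.05,.029,.035,rect)]:
    P=sel(C,c,r,z0,z1)
    if len(P)>5: print(n,len(P),*f(P),'z',round(float(np.median(P[:,2])),4),'mean',np.round(P.mean(0),4))
im=np.vstack([cv2.resize(t['frame'][165:315,130:400],(594,330),interpolation=cv2.INTER_CUBIC),cv2.resize(s['frame'][150:340,170:400][:, :],(594,490),interpolation=cv2.INTER_CUBIC)[:270]])
cv2.imwrite('pics/fin.png',im[:,:,::-1])
E
python3 m.py
```

```text
blank 859 [ 500.3 -238.9] [ 51.3 100. ] 81.6 z 0.0256 mean [ 0.4998 -0.2387  0.0256]
padded 514 [496.5  73.2] [ 85.8 100.4] 79.6 z 0.0281 mean [0.4979 0.0732 0.0281]
cork 260 [497.  72.] 23.4 z 0.032 mean [0.4964 0.0732 0.0321]
disc 432 [498.7 -77.3] 29.4 z 0.0258 mean [ 0.5003 -0.0761  0.0258]
boss 31 [499.9 -76.1] 6.5 z 0.0394 mean [ 0.5001 -0.0761  0.0397]
weight 195 [439.3 248. ] 21.2 z 0.0376 mean [0.4405 0.245  0.0377]
topblank 731 [652.6 155.3] [97.6 56. ] 75.2 z 0.0317 mean [0.653  0.1548 0.0318]
blank 316 [ 499.6 -237.2] [ 54.1 100.9] 82.0 z 0.0257 mean [ 0.4986 -0.235   0.0257]
padded 369 [495.8  75.7] [ 86.3 101.7] 80.5 z 0.028 mean [0.493 0.078 0.028]
cork 183 [495.6  75. ] 22.8 z 0.032 mean [0.4953 0.076  0.032 ]
disc 204 [499.4 -73.4] 28.3 z 0.0256 mean [ 0.4977 -0.0706  0.0256]
boss 15 [499.5 -73.5] 6.2 z 0.0396 mean [ 0.4994 -0.0731  0.0395]
weight 222 [437.7 250.5] 21.2 z 0.038 mean [0.4351 0.2544 0.0381]
topblank 467 [650.8 154.6] [96.9 60. ] 77.9 z 0.0319 mean [0.6528 0.1529 0.0319]
```

View pics/fin.png

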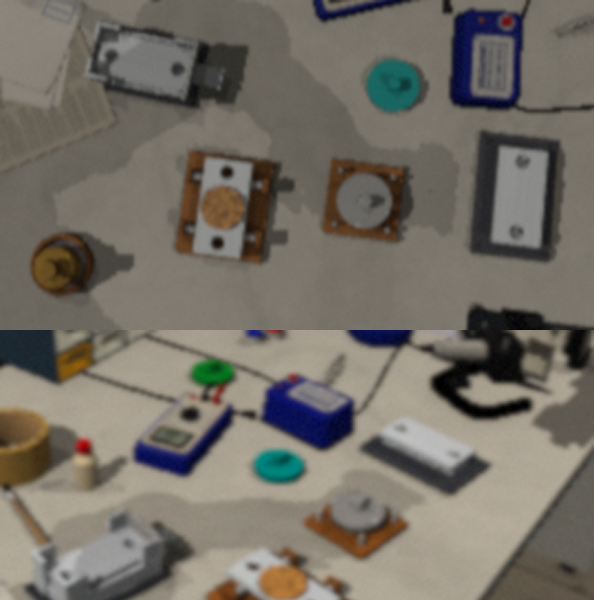

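The final pictures show each part in its place: weight at (58,265), padded plate at (222,207), disc at (365,200), blank on the dowels at (520,197) and the magazine at (145,65). The heights match too (25.6–26, 28, 26 and 38 mm), so I hand in.

```bash
python3 -c "
from cell import arm
print(arm.sign_off())"
```

```text
the job is handed in; nothing more can be done
None
```

The job is handed in: the weight is in its cup, the press disc is on its rest, the padded plate is cork up across the rack rails, and the drawn blank is on both fixture dowels with the other blanks dropped in the magazine. The cameras confirmed every position and height beforehand, with about 38 s used.

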